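Unload the waffle baker and start it again

TASK

The waffle baker has finished a batch: press its red start/stop button fully down and let it spring back to end the bake, fold the lid up and lift every waffle out of the moulds and lay them flat on the wire cooling rack, side by side and wholly on it. When all are on the rack, fold the baker's lid fully down and press the red button once more, fully down and released, to heat up for the next batch. Leave the mugs, bottle, jar, plates and butter dish where they are.

Things in the scene. Friction and masses are not known exactly. Their poses are not given: they have to be found in the camera images.
- baker: waffle baker of brushed steel, fixed, turned so that its front (its -x side, with the control panel) faces roughly the cooling rack. Origin on the counter under the middle of the mould plate, z up. Body 216 (x) x 220 (y) mm; the control panel in front spans x = -106 to -192 mm, its top 63 mm high, with a grey dial (17 mm radius) at x = -158, y = -75 mm and the red button at x = -158, y = +75 mm
- mould_plate (a point): middle of the top of the baker's black mould plate, 90 mm above the counter, axes as the baker's. In it are four open moulds, 13 mm deep, 83 (x) x 61 (y) mm, centred at x = +-45, y = +-46 mm
- lid (a joint): the baker's lid, hollow below, hinged on the far (+x) side, axis along baker y; rad: 0 = fully closed (as it starts), 1.57 = upright, 1.75 = open stop. A stiff hinge: it stays where it is left and takes 1 to 7 N at the handle to swing. Front edge 205 mm from the hinge axis, 212 mm wide; closed, its flat top is 130 mm above the counter (34 above the hinge axis).
- lid_hinge (a point): middle of the lid's hinge axis, at baker x = +105 mm, 96 mm above the counter
- lid_handle (a point): middle of the lid's light wooden handle bar, round, 16 mm thick and 96 mm long along baker y, 242 mm from the hinge axis and 10 mm above it when closed (106 mm above the counter, 43 mm above the panel); 29 mm clear of the lid's front edge, on two posts 64 mm apart. With the lid upright it is at the top, 338 mm above the counter
- start_button (a joint): the baker's start/stop button, a red round spring push button of 16 mm radius; value in m: 0 = up, 0.006 = fully down, which takes about 5 N straight down; it springs back when let go
- start_button_top (a point): middle of the button's upper face (moves with it), facing straight up
- rack: loose steel wire cooling rack, flat, 240 (its x) x 215 (its y) mm, 0.6 kg; origin on the counter under its middle; waffles lie on its wires, 22 mm above the counter. Room for four waffles side by side (for instance at x = +-52, y = +-50 mm, each with its long side along x)
- waffle1: golden-brown rigid waffle, 78 (its x) x 56 (its y) x 34 mm thick (its z), about 70 g; origin at its middle, both faces alike. It starts in the mould at baker x = -45, y = -46 mm, its x along the baker's x, its middle 94 mm above the counter, its upper 21 mm standing out of the mould (into the hollow lid while that is shut). Absent (None) in some runs
- waffle2: golden-brown rigid waffle, 78 (its x) x 56 (its y) x 34 mm thick (its z), about 70 g; origin at its middle, both faces alike. It starts in the mould at baker x = +45, y = -46 mm, its x along the baker's x, its middle 94 mm above the counter, its upper 21 mm standing out of the mould (into the hollow lid while that is shut). Absent (None) in some runs
- waffle3: golden-brown rigid waffle, 78 (its x) x 56 (its y) x 34 mm thick (its z), about 70 g; origin at its middle, both faces alike. It starts in the mould at baker x = -45, y = +46 mm, its x along the baker's x, its middle 94 mm above the counter, its upper 21 mm standing out of the mould (into the hollow lid while that is shut). Absent (None) in some runs
- waffle4: golden-brown rigid waffle, 78 (its x) x 56 (its y) x 34 mm thick (its z), about 70 g; origin at its middle, both faces alike. It starts in the mould at baker x = +45, y = +46 mm, its x along the baker's x, its middle 94 mm above the counter, its upper 21 mm standing out of the mould (into the hollow lid while that is shut). Absent (None) in some runs
- mug: white ceramic mug, 82 mm across, 92 high, handle on its +y side, loose; origin under its middle; to be left where it is
- blue_mug: blue ceramic mug, 82 mm across, 92 high, handle on its +y side, loose; origin under its middle; to be left where it is
- syrup: brown syrup bottle with a red cap, 62 mm across, 175 high, loose; origin under its middle; to be left where it is
- jam: red jam jar with a white lid, 68 mm across, 85 high, loose; origin under its middle; to be left where it is
- plates: stack of four white plates, 166 mm across, 30 high, loose; origin under its middle; to be left where it is
- butter_dish: white butter dish with a wooden knob, 150 x 95 mm, 70 high, loose; origin under its middle; to be left where it is

How it is judged (in metres and radians):
On the way, in this order (a step that is already met when the one before it is completed fails the run):
1. the red button is pressed fully down (value of joint start_button above 0.0048 m), for 0.1 s.
2. the button is let go and springs back (value of joint start_button below 0.0015 m), for 0.1 s.
3. the lid is lifted open (value of joint lid above 0.9 rad), for 0.1 s.
4. every waffle lies flat on the cooling rack (x of waffle1 in the frame of rack between -0.095 and 0.095 m and y of waffle1 in the frame of rack between -0.082 and 0.082 m and z of waffle1 in the frame of rack between 0.032 and 0.046 m and angle between the z axis of each of waffle1, waffle2, waffle3, waffle4 and the z axis of rack, either way round below 0.15 rad and x of waffle2 in the frame of rack between -0.095 and 0.095 m and y of waffle2 in the frame of rack between -0.082 and 0.082 m and z of waffle2 in the frame of rack between 0.032 and 0.046 m and x of waffle3 in the frame of rack between -0.095 and 0.095 m and y of waffle3 in the frame of rack between -0.082 and 0.082 m and z of waffle3 in the frame of rack between 0.032 and 0.046 m and x of waffle4 in the frame of rack between -0.095 and 0.095 m and y of waffle4 in the frame of rack between -0.082 and 0.082 m and z of waffle4 in the frame of rack between 0.032 and 0.046 m and linear speed of each of waffle1, waffle2, waffle3, waffle4 below 0.02 m/s), for 0.2 s.
5. the lid is folded fully down (value of joint lid below 0.06 rad), for 0.2 s.
6. the red button is pressed fully down again, with the lid down (value of joint start_button above 0.0048 m and value of joint lid below 0.06 rad), for 0.1 s.
At the end, for the whole second after the job is handed in: every waffle present lies flat on the rack (within 0.15 rad, its middle within 95 mm along x and 82 mm along y of the rack's middle, resting on the wires and not on another waffle); the lid is closed (below 0.06 rad); the button has sprung back (below 1.5 mm) (x of waffle1 in the frame of rack between -0.095 and 0.095 m and y of waffle1 in the frame of rack between -0.082 and 0.082 m and z of waffle1 in the frame of rack between 0.032 and 0.046 m and angle between the z axis of each of waffle1, waffle2, waffle3, waffle4 and the z axis of rack, either way round below 0.15 rad and x of waffle2 in the frame of rack between -0.095 and 0.095 m and y of waffle2 in the frame of rack between -0.082 and 0.082 m and z of waffle2 in the frame of rack between 0.032 and 0.046 m and x of waffle3 in the frame of rack between -0.095 and 0.095 m and y of waffle3 in the frame of rack between -0.082 and 0.082 m and z of waffle3 in the frame of rack between 0.032 and 0.046 m and x of waffle4 in the frame of rack between -0.095 and 0.095 m and y of waffle4 in the frame of rack between -0.082 and 0.082 m and z of waffle4 in the frame of rack between 0.032 and 0.046 m and value of joint lid below 0.06 rad and value of joint start_button below 0.0015 m); the robot touches nothing.
It fails at once if a mug, the bottle, the jar, the plates or the butter dish is moved by more than 40 mm (distance of any of mug, blue_mug, syrup, jam, plates, butter_dish from where it was at the start of the episode above 0.04 m).
It fails at once if a mug, the bottle, the jar, the plates or the butter dish is tipped over (angle between any of mug, blue_mug, syrup, jam, plates, butter_dish's own z axis and vertical above 0.5 rad).
Of waffle1, waffle2, waffle3, waffle4 only 2 to 4 are there at a start; the rules pass over those that are not, and their reading is None.
At some moment in a run one of rack may be knocked a few centimetres aside while the robot is not near it.
Once in a run the grip may slacken for a moment while it holds something.
It also fails if it takes over 210 s, if anything falls off the work surface, if the arm or the gripper's body presses on something with over 40 N, if the wrist force passes 120 N, or if a joint passes its speed limit or range.

ROBOT

A 6-joint arm with a two-finger parallel gripper is mounted at the origin on the work surface. World frame = base frame: x ahead of the robot, y to its left, z up, the work surface at z = 0. Lengths are in mm, angles in rad, forces in N, time in s.
With the tool pointing down it reaches from about 350 to 775 mm from the base axis. Payload 5.5 kg.
Tool frame: the origin (TCP) lies between the finger pads; the fingertips stand 25 mm ahead of it and the grasp point (between the pads) lies 6 mm ahead of it; z points along the fingers, y is the line along which they close (so a half turn about z gives the same grasp; the last joint's range is limited). The gripper opens to 85 mm and grips with 20 to 120 N. Pads are 22 mm wide; open, the fingers measure 114 mm over their backs; the gripper's body (76 mm by 85 mm) begins 54 mm behind the grasp point. The pads swing forward as they close: fully open they stand 13 mm farther back than shut.
Start: joints at [1.041, 0.313, 0.046, 1.304, 0, 1.431], TCP at [218.528, 531.897, 256.323] pointing down, gripper open.
Joint ranges: [-2.76, 2.76], [-0.86, 1.69], [-1.03, 1.26], [-2.2, 2.34], [-1.47, 1.5], [-3.14, 3.14]. Speed limits (rad/s): [2.57, 2.57, 3.14, 3.14, 3.14, 3.14].

INTERFACE

Orientations are given as a rotation vector (axis times angle).
In Python, from cell import telemetry, get_image, order gives the robot as it stands. The module is installed in compiled form; this text tells all that it offers.
- The arm moves only by the tool servo_tool, never from a script. Its argument "plan" is a list of rows, each an object with "slide": the shift along the tool's x, y, z in cm, a list of three; "twist": the turn about the tool's z in rad. In form: [{"slide": [tx, ty, tz], "twist": twist}, ...]. A call has 1 to 12 rows; each row is the pose to reach, as a shift and turn from the pose commanded when the call began, along the tool's axes at that moment; what a row does not reach only later rows make up. A row lasts 1/12 s, in which the tool goes at most 41.7 mm and 7.16 degrees, less where a joint would pass 70% of its speed; a pose out of reach is approached as far as the arm can. A call with a gripper value outside its range is refused whole. "jaw" is the opening, from -1 (shut) to 1 (fully open), set as the call begins (left out, the last holds). The fingers move at their own pace and stop on an object; "squeeze" is the grip in N (left out, the last holds). Time passes only in rows, so rows that repeat a pose let the fingers close. It gives the time, the measured TCP pose, the force, the opening and the grip force at its end, in the units of the state.
- telemetry.read_state(): the state, without advancing time (a new reading comes with each control period).
- get_image(name): name is "side" or "top" or "wrist"; returns a dict with "pixels" (420x560x3 uint8, red, green, blue), "intrinsics" (3x3 intrinsics, pixels), "k1" (the pictures are not rectified: a ray, as slopes to the right and down, at radius r is drawn at 1 + k1 r^2 times it, then the intrinsics apply), "position" and "attitude" of the camera in the world; the wrist camera has in their place "T_tool_cam" (4x4, takes a point from camera to tool coordinates, whose origin is the TCP and whose axes are the flange's). Camera axes: x right, y down, z forward; pixel columns grow to the right and rows downward; lengths in mm; the calibration is good to about 2 mm. A picture is of the moment at which its call begins: read the wrist's pose just before it. There is no depth.
- order.hand_in(): hands the job in; it is judged then, once.
The state is a dict: "t": time; "joint_pos": joint angles; "joint_vel": joint speeds; "joint_efforts": joint torques, N m; "tool_pos": TCP position; "eef_rot": TCP orientation; "wrist_force": force on the tool from outside, world axes, zero at the start; "moment": the same for the moment, N m; "grip_width": finger opening in mm; "grasp_force": force on a finger pad.
Only numpy, scipy, OpenCV 4.12 (cv2) and the standard library are available. Lean on these libraries where they do the work, as an engineer would, in place of code of your own. Each camera call takes 0.05 s, during which the arm holds its last target. There are 200 camera calls.

## Working session

There is one attempt and no reset: what is moved stays moved. The work goes in short steps, Python scripts to look and compute and a tool call to move; the robot and the scene stay as the last step left them, time stands still between calls to the robot, and variables do not carry over. Pictures are saved under pics/ and viewed, at most 14 in all, crops included, and the job is handed in when it is done.

Besides the shell and the picture viewer there is one more tool, called after "Request:" as name([rows], argument=value, ...), one row to a line, values as JSON. servo_tool: Moves the arm, as the interface text tells. Its arguments: {"type":"object","properties":{"plan":{"type":"array","items":{"type":"object","properties":{"slide":{"type":"array","items":{"type":"number"}},"twist":{"type":"number"}}}},"jaw":{"type":"number"},"squeeze":{"type":"number"}},"required":["plan"]}

```bash
mkdir -p pics
cat > h.py <<'E'
import numpy as np, cv2
from scipy.spatial.transform import Rotation as R
from cell import telemetry, get_image, order
def cam(im,st=None):
    if "T_tool_cam" in im:
        T=np.eye(4);T[:3,:3]=R.from_rotvec(st["eef_rot"]).as_matrix();T[:3,3]=st["tool_pos"]
        return T@np.array(im["T_tool_cam"])
    T=np.eye(4);a=np.array(im["attitude"],float)
    T[:3,:3]=a if a.shape==(3,3) else R.from_rotvec(a).as_matrix();T[:3,3]=im["position"];return T
def ray(im,uv,T):
    K=np.array(im["intrinsics"]);p=cv2.undistortPoints(np.array([[uv]],float),K,np.array([im["k1"],0,0,0.]))[0,0]
    return T[:3,3],T[:3,:3]@np.array([p[0],p[1],1])
def onz(im,uv,z,T):
    o,d=ray(im,uv,T);return o+d*(z-o[2])/d[2]
def proj(im,P,T):
    P=np.atleast_2d(P);Q=(P-T[:3,3])@T[:3,:3]
    return cv2.projectPoints(Q.reshape(-1,1,3),np.zeros(3),np.zeros(3),np.array(im["intrinsics"]),np.array([im["k1"],0,0,0.]))[0][:,0]
def save(im,n): cv2.imwrite("pics/"+n,cv2.cvtColor(im["pixels"],cv2.COLOR_RGB2BGR))
E
python3 - <<'E'
from h import *
s=telemetry.read_state();print(s)
for n in("top","side","wrist"):
    im=get_image(n);save(im,n+"0.png");print({k:v for k,v in im.items() if k!="pixels"})
E
```

```text
{'t': 0.0, 'joint_pos': array([1.04140575e+00, 3.14005861e-01, 4.49495780e-02, 1.30357233e+00,
       2.42459605e-05, 1.43117873e+00]), 'joint_vel': array([ 1.74601574e-03, -1.37918844e-03, -9.35508597e-05,  6.42336121e-04,
        1.33400801e-03, -1.00256173e-03]), 'joint_efforts': array([ 3.82471017e-04, -4.80624747e+01,  2.98535961e+01,  1.95807073e-02,
        2.11884117e-05, -2.66213313e-06]), 'tool_pos': array([218.26141744, 531.46024324, 255.39368523]), 'eef_rot': array([-6.08264566e-01, -3.08150746e+00,  2.70557637e-03]), 'wrist_force': array([ 0.01740971,  0.12221903, -0.15128288]), 'moment': array([-0.04855794, -0.01185531, -0.04045511]), 'grasp_force': 0.0, 'grip_width': 85.43277070443706}
{'intrinsics': array([[473.05094464,   0.        , 277.57262969],
       [  0.        , 473.05094464, 208.83892185],
       [  0.        ,   0.        ,   1.        ]]), 'k1': -0.13337988811507479, 'position': array([ 464.36561826,  -84.97708411, 1103.74878331]), 'attitude': array([-2.20466236,  2.16695789, -0.11982844])}
{'intrinsics': array([[446.29740844,   0.        , 282.9703741 ],
       [  0.        , 446.29740844, 214.41961503],
       [  0.        ,   0.        ,   1.        ]]), 'k1': 0.01785636110389202, 'position': array([ -65.14788456, -773.72481895,  668.91407266]), 'attitude': array([-2.0365608 ,  0.76744387, -0.43923593])}
{'intrinsics': array([[351.68421356,   0.        , 280.28965761],
       [  0.        , 351.68421356, 210.53185151],
       [  0.        ,   0.        ,   1.        ]]), 'k1': -0.027382780748442456, 'T_tool_cam': array([[ 1.37767601e-03, -9.65409230e-01, -2.60735729e-01,
         6.48231810e+01],
       [ 9.99998815e-01,  1.50909566e-03, -3.03834459e-04,
        -1.92118375e-01],
       [ 6.86799748e-04, -2.60735002e-01,  9.65410165e-01,
        -1.19358286e+02],
       [ 0.00000000e+00,  0.00000000e+00,  0.00000000e+00,
         1.00000000e+00]])}
```

View pics/top0.png

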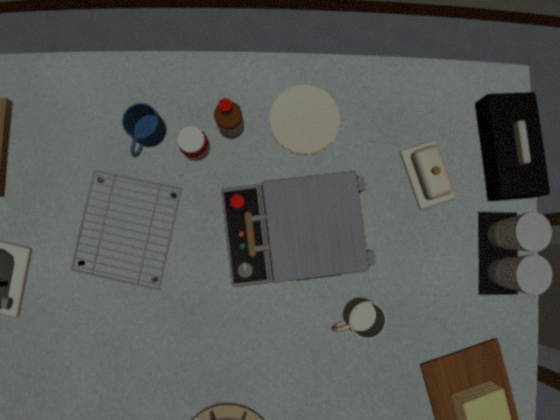

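View pics/side0.png

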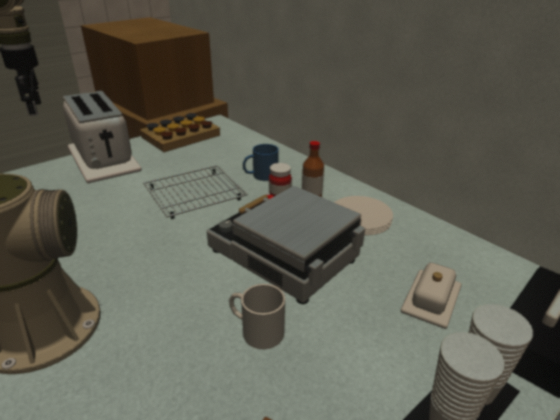

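The top view shows the red button at (237,201), the dial at (246,269), the handle at (250,234), and the lid spanning (263,181) to (367,270). The rack corners are near (97,171), (182,187), (160,288) and (72,270). The side view agrees, with the bottle and jam behind the baker and the white mug in front of it.

```bash
cat > meas.py <<'E'
from h import *
def comp(m,lo,hi,roi):
    z=np.zeros_like(m);x0,y0,x1,y1=roi;z[y0:y1,x0:x1]=m[y0:y1,x0:x1]
    n,l,s,c=cv2.connectedComponentsWithStats(z);return [(c[i],s[i]) for i in range(1,n) if lo<s[i,4]<hi]
def rack(im,T,roi=(60,150,205,310)):
    g=cv2.cvtColor(im["pixels"],cv2.COLOR_RGB2GRAY).astype(np.float32)
    d=(cv2.GaussianBlur(g,(0,0),8)-g)>7
    z=np.zeros(g.shape,np.uint8);x0,y0,x1,y1=roi;z[y0:y1,x0:x1]=d[y0:y1,x0:x1]
    z=cv2.morphologyEx(z,cv2.MORPH_CLOSE,np.ones((11,11)))
    cs=max(cv2.findContours(z,0,2)[0],key=cv2.contourArea)
    P=np.array([onz(im,p[0].astype(float),18,T)[:2] for p in cs],np.float32)
    return cv2.minAreaRect(P)
E
python3 - <<'E'
from meas import *
im=get_image("top");T=cam(im);a=im["pixels"].astype(int)
red=((a[...,0]>130)&(a[...,1]<60)).astype(np.uint8)
for c,s in comp(red,20,2000,(205,170,262,300)): print("btn",c,s,onz(im,c,70,T)); b=onz(im,c,70,T)
d=onz(im,(245.5,269),75,T);print("dial",d,np.linalg.norm((b-d)[:2]))
for p in[(263,181),(357,172),(367,270),(272,281)]:print("lid",onz(im,p,130,T)[:2])
for p in[(222,190),(233,285)]:print("panel front",onz(im,p,63,T)[:2])
wood=((a[...,0]>a[...,2]+45)&(a[...,0]-a[...,1]<70)&(a[...,0]>90)).astype(np.uint8)
for c,s in comp(wood,20,2000,(240,190,265,270)): print("handle",c,s,onz(im,c,112,T))
print("rack",rack(im,T))
for p in[(97,171),(182,187),(160,288),(72,270)]:print("rack",onz(im,p,15,T)[:2])
E
```

```text
Traceback (most recent call last):
NameError: name 'b' is not defined
```

View pics/wrist0.png

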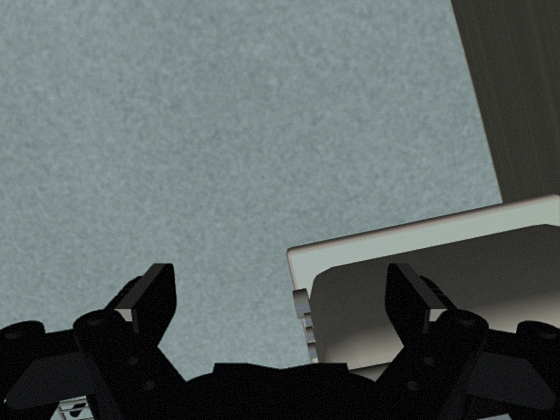

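The wrist view shows only bare counter and the toaster (around 400,300). The red threshold was too strict, so I'll loosen it.

Run:
```python
from meas import *
im=get_image("top");T=cam(im);a=im["pixels"].astype(int)
print(a[201,237],a[234,250])
red=((a[...,0]>100)&(a[...,0]>2.5*a[...,1])).astype(np.uint8)
b=None
for c,s in comp(red,20,2000,(205,170,262,300)):
  print("btn",c,s,onz(im,c,70,T)); b=onz(im,c,70,T) if b is None else b
d=onz(im,(245.5,269),75,T);print("dial",d,np.linalg.norm((b-d)[:2]))
for p in[(263,181),(357,172),(367,270),(272,281)]:print("lid",onz(im,p,130,T)[:2])
for p in[(222,190),(233,285)]:print("panel front",onz(im,p,63,T)[:2])
wood=((a[...,0]>a[...,2]+35)&(a[...,0]<2*a[...,1])&(a[...,0]>70)).astype(np.uint8)
for c,s in comp(wood,20,2000,(240,190,265,270)): print("handle",c,s,onz(im,c,112,T))
print("rack",rack(im,T))
for p in[(97,171),(182,187),(160,288),(72,270)]:print("rack",onz(im,p,15,T)[:2])
```

```text
[127  19  19] [86 70 46]
btn [236.74242424 200.93939394] [231 195  13  13 132] [572.27357653 -15.86677848  70.        ]
dial [424.21144806 -38.48583908  75.        ] 149.77989114351402
lid [608.65691917 -73.3764337 ]
lid [ 631.79670448 -270.05520014]
lid [ 427.64733566 -291.47863759]
lid [402.79337745 -95.61801972]
panel front [596.78132035  17.88751422]
panel front [388.39326318 -11.32823691]
handle [249.86178862 233.94715447] [245 213  11  43 246] [498.90701695 -47.78217665 112.        ]
rack ((508.080078125, 244.6723175048828), (218.1597137451172, 242.37547302246094), 78.95191955566406)
rack [643.21484069 320.4119799 ]
rack [608.29649704 116.03082516]
rack [374.29205207 159.70763957]
rack [409.61284227 369.80881481]
```

```bash
cat >> h.py <<'E'
th=np.radians(7.3);BX=np.array([np.sin(th),-np.cos(th)]);BY=np.array([np.cos(th),np.sin(th)])
BO=np.array([518.0,-182.1]);TH=7.3
def bk(x,y): return BO+x*BX+y*BY
def psi(s):
    x=R.from_rotvec(s["eef_rot"]).as_matrix()[:,0];return np.degrees(np.arctan2(x[1],x[0]))
def go(*wps,tilt=False):
    "each wp (xy,z,psi deg): slides in cm from the measured pose"
    s=telemetry.read_state();M=R.from_rotvec(s["eef_rot"]).as_matrix();p0=psi(s)
    print("at",s["t"].__round__(1),np.round(s["tool_pos"],1),"psi",round(p0,1),"w",round(s["grip_width"],1))
    for xy,z,ps in wps:
        d=(np.array([*xy,z])-s["tool_pos"])@M/10
        tw=-((ps-p0+180)%360-180)
        print("slide",np.round(d,2),"twist",round(np.radians(tw),3),"rows",int(np.ceil(max(np.linalg.norm(d)/4.17,abs(tw)/7.16))))
E
python3 -c "
from h import *
b=bk(-158,77)
go((b,256,187.3),(b,120,187.3))"
```

```text
at 0.2 [218.4 531.7 255.8] psi 157.7 w 85.2
slide [-5.372e+01 -3.710e+01  1.000e-02] twist -0.517 rows 16
slide [-53.72 -37.09  13.61] twist -0.517 rows 16
```

Request:
servo_tool([
  {"slide": [-53.7, -37.1, 0], "twist": -0.517},
  {"slide": [-53.7, -37.1, 0], "twist": -0.517},
  {"slide": [-53.7, -37.1, 0], "twist": -0.517},
  {"slide": [-53.7, -37.1, 0], "twist": -0.517},
  {"slide": [-53.7, -37.1, 0], "twist": -0.517},
  {"slide": [-53.7, -37.1, 0], "twist": -0.517},
  {"slide": [-53.7, -37.1, 0], "twist": -0.517},
  {"slide": [-53.7, -37.1, 0], "twist": -0.517},
  {"slide": [-53.7, -37.1, 0], "twist": -0.517},
  {"slide": [-53.7, -37.1, 0], "twist": -0.517},
  {"slide": [-53.7, -37.1, 0], "twist": -0.517},
  {"slide": [-53.7, -37.1, 0], "twist": -0.517},
], jaw=-1)

```text
t: 1.25
tool_pos: [484.7, 121.9, 256.5]
eef_rot: [-0.199, 3.135, 0.0]
wrist_force: [0.6, 0.5, 0.4]
grip_width: -0.0
grasp_force: 0.0
```

```bash
python3 -c "
from h import *
b=bk(-158,77)
go((b,256,187.3),(b,125,187.3))"
```

```text
at 1.2 [484.7 121.9 256.5] psi -172.7 w -0.0
slide [ -7.15 -14.77   0.05] twist -0.0 rows 4
slide [ -7.14 -14.78  13.15] twist -0.0 rows 6
```

Request:
servo_tool([
  {"slide": [-7.1, -14.8, 0], "twist": 0},
  {"slide": [-7.1, -14.8, 0], "twist": 0},
  {"slide": [-7.1, -14.8, 0], "twist": 0},
  {"slide": [-7.1, -14.8, 0], "twist": 0},
  {"slide": [-7.1, -14.8, 6], "twist": 0},
  {"slide": [-7.1, -14.8, 6], "twist": 0},
  {"slide": [-7.1, -14.8, 6], "twist": 0},
])

```text
t: 1.83
tool_pos: [570.6, -14.6, 191.3]
eef_rot: [0.196, -3.127, -0.003]
wrist_force: [-1.5, 0.4, -0.7]
grip_width: 0.0
grasp_force: 0.0
```

```bash
python3 -c "
from meas import *
b=bk(-158,75)
s=telemetry.read_state();im=get_image('wrist');save(im,'w1.png');T=cam(im,s);a=im['pixels'].astype(int)
red=((a[...,0]>100)&(a[...,0]>2.5*a[...,1])).astype(np.uint8)
for c,q in comp(red,60,90000,(0,0,560,420)): print(c,q,onz(im,c,70,T))
print(b,proj(im,[*b,70],T))
go((bk(-158,77),110,187.3))"
```

```text
[279.11410658 218.32727273] [ 256  197   47   44 1595] [575.32001217 -15.22830091  70.        ]
[392.89285714 352.49107143] [385 346  23  14 112] [674.54958394  89.01093583  70.        ]
[572.31587504 -15.85083243] [[278.77557767 214.18806067]]
at 1.9 [571.4 -14.1 193.9] psi -172.8 w 0.3
slide [-0.32 -0.2   8.38] twist -0.001 rows 3
```

View pics/w1.png

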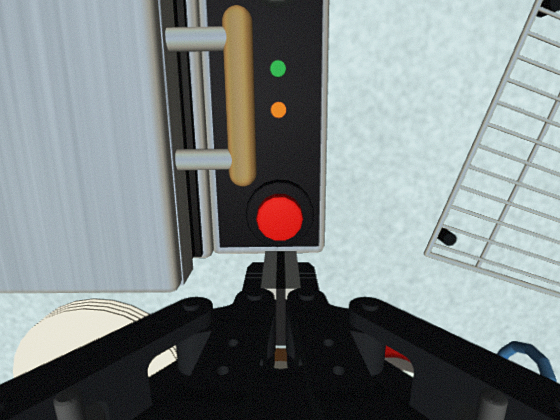

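The wrist view shows the button at (279,218), about (574,-15), with the shut fingers lined up beside it. The handle bar and its posts are clear.

Request:
servo_tool([
  {"slide": [-0.4, -0.1, 4], "twist": 0},
  {"slide": [-0.4, -0.1, 8], "twist": 0},
  {"slide": [-0.4, -0.1, 9], "twist": 0},
  {"slide": [-0.4, -0.1, 9.7], "twist": 0},
  {"slide": [-0.4, -0.1, 9.7], "twist": 0},
  {"slide": [-0.4, -0.1, 9.7], "twist": 0},
])

```text
t: 2.38
tool_pos: [577.4, -13.8, 103.0]
eef_rot: [-0.201, 3.134, -0.001]
wrist_force: [-5.5, 0.0, 7.4]
grip_width: 0.0
grasp_force: 3.9
```

Request:
servo_tool([
  {"slide": [0, 0, 0.1], "twist": 0},
  {"slide": [0, 0, 0.1], "twist": 0},
  {"slide": [0, 0, 0.1], "twist": 0},
])

```text
t: 2.63
tool_pos: [577.4, -13.8, 102.9]
eef_rot: [-0.201, 3.133, -0.001]
wrist_force: [-6.9, 0.5, 13.2]
grip_width: -0.1
grasp_force: 6.5
```

```bash
python3 -c "
from h import *
s=telemetry.read_state();im=get_image('side');T=cam(im)
u=proj(im,[574,-15,75],T)[0];print(u,s['wrist_force'],s['moment'],s['joint_pos'])
x,y=map(int,u);c=im['pixels'][max(0,y-80):y+60,x-90:x+90];cv2.imwrite('pics/s1.png',cv2.resize(c[...,::-1],None,fx=4,fy=4,interpolation=2))
"
```

```text
[268.06229521 199.42053061] [-6.85799352  0.52082277 13.20786437] [0.15927571 1.4492292  0.00417365] [-1.62825658e-01  4.05848939e-01 -2.09452351e-01  9.53478435e-01
 -9.36136611e-05 -2.91157132e-01]
```

View pics/s1.png

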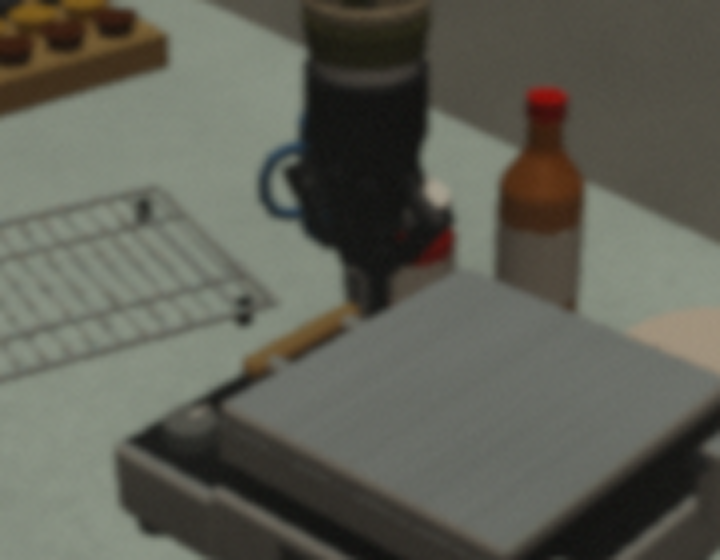

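Request:
servo_tool([
  {"slide": [0, 0, -0.5], "twist": 0},
  {"slide": [0, 0, -0.5], "twist": 0},
])

```text
t: 2.85
tool_pos: [578.6, -14.0, 107.2]
eef_rot: [-0.201, 3.131, -0.001]
wrist_force: [-1.9, 0.2, 2.6]
grip_width: 0.1
grasp_force: 1.2
```

Request:
servo_tool([
  {"slide": [0, 0, -0.3], "twist": 0},
  {"slide": [0, 0, -0.3], "twist": 0},
])

```text
t: 3.02
tool_pos: [578.6, -14.2, 108.3]
eef_rot: [-0.2, 3.132, -0.0]
wrist_force: [1.0, 0.2, 2.1]
grip_width: 0.0
grasp_force: 0.9
```

Request:
servo_tool([
  {"slide": [0, 0, -0.3], "twist": 0},
  {"slide": [0, 0, -0.3], "twist": 0},
])

```text
t: 3.18
tool_pos: [577.6, -14.5, 109.8]
eef_rot: [-0.2, 3.135, -0.0]
wrist_force: [0.7, -0.4, 0.3]
grip_width: 0.2
grasp_force: 0.0
```

Request:
servo_tool([
  {"slide": [0, 0, -0.3], "twist": 0},
  {"slide": [0, 0, -0.3], "twist": 0},
])

```text
t: 3.35
tool_pos: [577.1, -14.5, 112.3]
eef_rot: [0.199, -3.135, -0.0]
wrist_force: [0.8, 0.9, 0.3]
grip_width: 0.2
grasp_force: 0.0
```

Request:
servo_tool([
  {"slide": [0, 0, -4], "twist": 0},
  {"slide": [0, 0, -8.8], "twist": 0},
  {"slide": [4, 0, -8.8], "twist": 0},
  {"slide": [4, 0, -8.8], "twist": 0},
  {"slide": [4, 0, -8.8], "twist": 0},
])

```text
t: 3.77
tool_pos: [536.6, -19.6, 201.3]
eef_rot: [-0.199, 3.134, -0.0]
wrist_force: [0.5, 0.3, 0.2]
grip_width: 0.1
grasp_force: 0.0
```

```bash
python3 -c "
from meas import *
s=telemetry.read_state();im=get_image('wrist');save(im,'w2.png');T=cam(im,s);a=im['pixels'].astype(int)
w=((a[...,0]>a[...,2]+45)&(a[...,0]<1.8*a[...,1])&(a[...,0]>100)).astype(np.uint8)
for c,q in comp(w,500,90000,(0,0,560,420)): print(c,q,onz(im,c,108,T))
red=((a[...,0]>100)&(a[...,0]>2.5*a[...,1])).astype(np.uint8)
for c,q in comp(red,500,90000,(0,0,560,420)): print('b',c,q,onz(im,c,71,T))
n,l,st,_=cv2.connectedComponentsWithStats(w);i=1+st[1:,4].argmax()
pts=np.argwhere(l==i)[:,::-1];W=np.array([onz(im,p,108,T)[:2] for p in pts[::10].astype(float)],np.float32);print(cv2.minAreaRect(W))
print(bk(-137,0));go((bk(-137,0),200,187.3))"
```

```text
[244.13703013 153.87709944] [ 229   76   30  160 3751] [496.95256182 -47.35530302 108.        ]
((500.56280517578125, -46.964073181152344), (95.63983917236328, 14.796051979064941), 8.008915901184082)
[500.59214862 -46.21046137]
at 3.8 [537.4 -19.6 200.7] psi -172.7 w -0.0
slide [ 3.99 -2.17  0.06] twist -0.001 rows 2
```

Request:
servo_tool([
  {"slide": [4.1, -2.2, 0], "twist": 0},
  {"slide": [4.1, -2.2, 0], "twist": 0},
  {"slide": [4.1, -2.2, 0], "twist": 0},
  {"slide": [4.1, -2.2, 4], "twist": 0},
  {"slide": [4.1, -2.2, 7.8], "twist": 0},
  {"slide": [4.1, -2.2, 7.8], "twist": 0},
  {"slide": [4.1, -2.2, 7.8], "twist": 0},
], jaw=-0.15)

```text
t: 4.4
tool_pos: [498.7, -45.8, 120.7]
eef_rot: [0.2, -3.13, -0.003]
wrist_force: [-0.4, 0.6, -0.1]
grip_width: 36.5
grasp_force: 0.0
```

Request:
servo_tool([
  {"slide": [0, 0, 0], "twist": 0},
  {"slide": [0, 0, 0], "twist": 0},
  {"slide": [0, 0, 0], "twist": 0},
  {"slide": [0, 0, 0], "twist": 0},
  {"slide": [0, 0, 0], "twist": 0},
], jaw=-1, squeeze=25)

```text
t: 4.82
tool_pos: [501.5, -45.8, 124.3]
eef_rot: [-0.201, 3.131, 0.002]
wrist_force: [0.7, 4.8, 2.0]
grip_width: 14.8
grasp_force: 26.2
```

```bash
python3 -c "
from h import *
s=telemetry.read_state();p=s['tool_pos']
def wp(t,t0=0):
    f=lambda a:105-(242*np.cos(a)-10*np.sin(a))
    u=lambda a:242*np.sin(a)+10*np.cos(a)
    return (p[:2]+(f(t)-f(t0))*BX,p[2]+u(t)-u(t0),187.3)
go(*[wp(t) for t in np.linspace(0.07,1.65,24)])"
```

```text
at 4.8 [501.5 -45.8 124.3] psi -172.7 w 14.8
slide [-0.01 -0.13 -1.69] twist 0.001 rows 1
slide [-0.01 -0.37 -3.34] twist 0.001 rows 1
slide [-0.02 -0.72 -4.96] twist 0.001 rows 2
slide [-0.03 -1.18 -6.56] twist 0.001 rows 2
slide [-0.04 -1.76 -8.12] twist 0.001 rows 2
slide [-0.04 -2.43 -9.64] twist 0.001 rows 3
slide [ -0.05  -3.21 -11.11] twist 0.001 rows 3
slide [ -0.05  -4.09 -12.52] twist 0.001 rows 4
slide [ -0.06  -5.07 -13.87] twist 0.001 rows 4
slide [ -0.06  -6.13 -15.15] twist 0.001 rows 4
slide [ -0.07  -7.28 -16.35] twist 0.001 rows 5
slide [ -0.07  -8.51 -17.47] twist 0.001 rows 5
slide [ -0.08  -9.82 -18.5 ] twist 0.001 rows 6
slide [ -0.08 -11.19 -19.45] twist 0.001 rows 6
slide [ -0.08 -12.62 -20.29] twist 0.001 rows 6
slide [ -0.08 -14.11 -21.04] twist 0.001 rows 7
slide [ -0.08 -15.64 -21.68] twist 0.001 rows 7
slide [ -0.09 -17.22 -22.21] twist 0.001 rows 7
slide [ -0.09 -18.83 -22.64] twist 0.001 rows 8
slide [ -0.09 -20.46 -22.95] twist 0.001 rows 8
slide [ -0.09 -22.11 -23.15] twist 0.001 rows 8
slide [ -0.08 -23.77 -23.24] twist 0.001 rows 8
slide [ -0.08 -25.44 -23.21] twist 0.001 rows 9
slide [ -0.08 -27.09 -23.07] twist 0.001 rows 9
```

Request:
servo_tool([
  {"slide": [0, -0.1, -1.7], "twist": 0},
  {"slide": [0, -0.4, -3.3], "twist": 0},
  {"slide": [0, -0.7, -5.0], "twist": 0},
  {"slide": [0, -1.2, -6.6], "twist": 0},
  {"slide": [0, -1.8, -8.1], "twist": 0},
  {"slide": [0, -2.4, -9.6], "twist": 0},
  {"slide": [0, -3.2, -11.1], "twist": 0},
  {"slide": [0, -4.1, -12.5], "twist": 0},
  {"slide": [-0.1, -5.1, -13.9], "twist": 0},
  {"slide": [-0.1, -6.1, -15.2], "twist": 0},
  {"slide": [-0.1, -7.3, -16.4], "twist": 0},
  {"slide": [-0.1, -8.5, -17.5], "twist": 0},
])

```text
t: 5.82
tool_pos: [512.4, -126.5, 301.1]
eef_rot: [-0.205, 3.128, 0.013]
wrist_force: [2.5, 18.9, 11.1]
grip_width: 14.7
grasp_force: 24.2
```

Request:
servo_tool([
  {"slide": [0, -1.3, -1.0], "twist": 0},
  {"slide": [0, -2.7, -2.0], "twist": 0},
  {"slide": [0, -4.1, -2.8], "twist": 0},
  {"slide": [0, -5.6, -3.6], "twist": 0},
  {"slide": [0, -7.1, -4.2], "twist": 0},
  {"slide": [0, -8.7, -4.7], "twist": 0},
  {"slide": [0, -10.3, -5.2], "twist": 0},
  {"slide": [0, -12.0, -5.5], "twist": 0},
  {"slide": [0, -13.6, -5.7], "twist": 0},
  {"slide": [0, -15.3, -5.8], "twist": 0},
  {"slide": [0, -16.9, -5.7], "twist": 0},
  {"slide": [0, -18.6, -5.6], "twist": 0},
])

```text
t: 6.82
tool_pos: [538.3, -317.7, 365.6]
eef_rot: [-0.199, 3.116, -0.025]
wrist_force: [3.9, -0.4, 27.8]
grip_width: 9.6
grasp_force: 27.9
```

```bash
python3 -c "
from h import *
im=get_image('side');save(im,'side2.png');print(telemetry.read_state()['tool_pos'])"
```

```text
[ 538.94570258 -321.74766146  364.84494058]
```

View pics/side2.png

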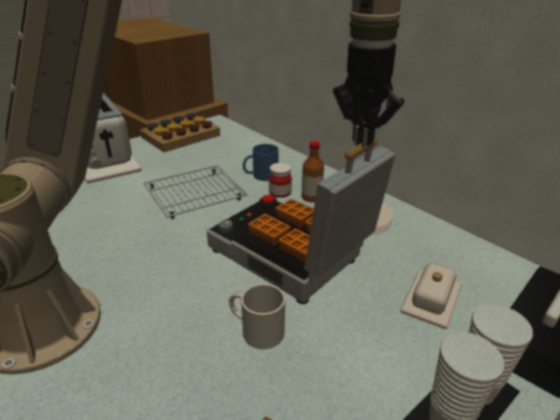

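The side view shows the lid upright. Waffles are visible at (297,210), (268,229) and (298,241), and the fingertips are at the top of the handle bar. I'll release and rise.

Request:
servo_tool([
  {"slide": [0, 0, 0], "twist": 0},
  {"slide": [0, 0, 0], "twist": 0},
  {"slide": [0, 0, 0], "twist": 0},
  {"slide": [0, 0, -2], "twist": 0},
  {"slide": [0, 0, -4], "twist": 0},
  {"slide": [0, 0, -4], "twist": 0},
], jaw=0.1)

```text
t: 7.37
tool_pos: [535.2, -315.2, 396.6]
eef_rot: [-0.2, 3.133, -0.004]
wrist_force: [-0.4, -0.4, 0.1]
grip_width: 46.8
grasp_force: 0.0
```

```bash
python3 -c "
from h import *
im=get_image('top');save(im,'top3.png');T=cam(im)
for n,x,y in((1,-45,-46),(2,45,-46),(3,-45,46),(4,45,46)): print(n,proj(im,[*bk(x,y),111],T))
go((bk(-140,0),410,187.3))"
```

```text
1 [[295.18643447 250.13522245]]
2 [[337.58829525 245.30479099]]
3 [[290.23233855 206.67520962]]
4 [[332.37155144 202.07481683]]
at 7.4 [ 535.3 -315.3  395. ] psi -172.7 w 46.8
slide [ 2.000e-02  2.743e+01 -1.560e+00] twist 0.0 rows 7
```

View pics/top3.png

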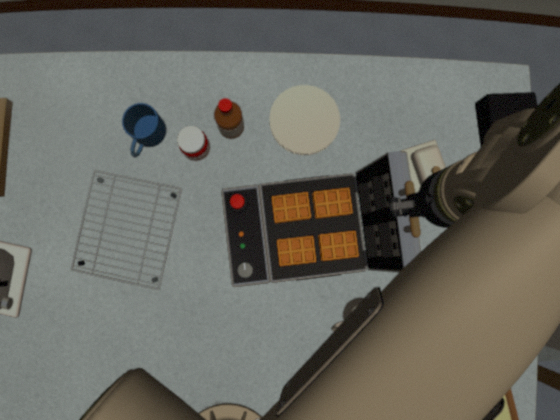

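The top view shows all four waffles at (291,207), (333,203), (296,250) and (338,246), matching the prediction. I'll start with waffle3.

```bash
python3 -c "
from h import *
go((bk(-45,46),380,97.3),(bk(-45,46),160,97.3))"
```

```text
at 7.4 [ 535.3 -315.3  395. ] psi -172.7 w 46.8
slide [-4.57 17.93  1.47] twist 1.571 rows 13
slide [-4.54 17.98 23.47] twist 1.571 rows 13
```

Request:
servo_tool([
  {"slide": [0, 4, 0], "twist": 0.12},
  {"slide": [-1, 8, 0], "twist": 0.25},
  {"slide": [-2, 12, 0], "twist": 0.37},
  {"slide": [-3, 16, 0], "twist": 0.5},
  {"slide": [-4.6, 17.9, 0], "twist": 0.62},
  {"slide": [-4.6, 17.9, 3], "twist": 0.75},
  {"slide": [-4.6, 17.9, 6], "twist": 0.87},
  {"slide": [-4.6, 17.9, 9], "twist": 1.0},
  {"slide": [-4.6, 17.9, 12], "twist": 1.12},
  {"slide": [-4.6, 17.9, 15], "twist": 1.25},
  {"slide": [-4.6, 17.9, 17], "twist": 1.37},
  {"slide": [-4.6, 17.9, 19], "twist": 1.49},
], jaw=0.8)

```text
t: 8.42
tool_pos: [556.3, -130.9, 200.2]
eef_rot: [-1.97, -2.442, 0.002]
wrist_force: [0.3, 0.4, 0.5]
grip_width: 76.5
grasp_force: 0.0
```

```bash
python3 -c "
from h import *
s=telemetry.read_state();im=get_image('wrist');save(im,'w4.png');T=cam(im,s)
print(proj(im,[[*bk(-45-39,46+28),111],[*bk(-45-39,46-28),111],[*bk(-45+39,46+28),111],[*bk(-45+39,46-28),111]],T))
go((bk(-45,46),160,97.3),(bk(-45,46),122,97.3))"
```

```text
[[334.48429134 167.4967327 ]
 [240.53205965 159.20885821]
 [319.26524959 286.23935882]
 [233.59874003 279.25202504]]
at 8.5 [ 554.7 -130.4  196.3] psi 101.9 w 76.3
slide [-0.21  0.32  3.63] twist 0.08 rows 1
slide [-0.23  0.35  7.43] twist 0.08 rows 2
```

View pics/w4.png

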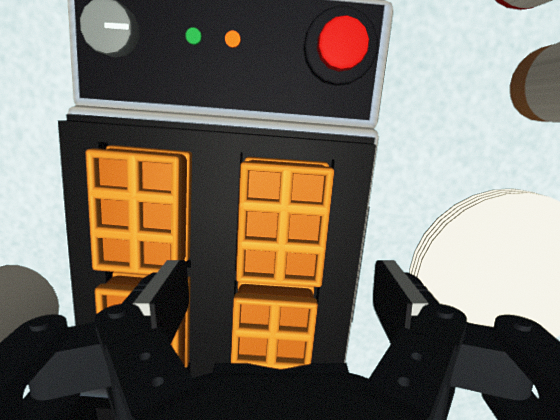

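Projected waffle3 corners match the picture within about 4 px, for example (334,165), (242,160), (320,288) and (235,283). The baker pose is good, so I'll descend stepwise.

Request:
servo_tool([
  {"slide": [-0.2, 0.3, 0], "twist": 0.08},
  {"slide": [-0.2, 0.3, 4], "twist": 0.08},
  {"slide": [-0.2, 0.3, 7], "twist": 0.08},
  {"slide": [-0.2, 0.3, 7.4], "twist": 0.08},
  {"slide": [-0.2, 0.3, 7.4], "twist": 0.08},
  {"slide": [-0.2, 0.3, 7.4], "twist": 0.08},
])

```text
t: 8.97
tool_pos: [561.5, -133.1, 130.2]
eef_rot: [2.06, 2.372, 0.0]
wrist_force: [0.7, -0.5, -0.2]
grip_width: 76.7
grasp_force: 0.0
```

Request:
servo_tool([
  {"slide": [0, 0, 0.4], "twist": 0},
  {"slide": [0, 0, 0.4], "twist": 0},
  {"slide": [0, 0, 0.4], "twist": 0},
])

```text
t: 9.22
tool_pos: [562.2, -133.4, 126.7]
eef_rot: [2.06, 2.369, 0.001]
wrist_force: [-0.3, 0.2, 0.2]
grip_width: 77.0
grasp_force: 0.0
```

Request:
servo_tool([
  {"slide": [0, 0, 0.3], "twist": 0},
  {"slide": [0, 0, 0.3], "twist": 0},
  {"slide": [0, 0, 0.3], "twist": 0},
])

```text
t: 9.47
tool_pos: [561.4, -133.1, 122.4]
eef_rot: [2.061, 2.371, 0.0]
wrist_force: [0.3, -0.9, -0.4]
grip_width: 76.8
grasp_force: 0.0
```

Request:
servo_tool([
  {"slide": [0, -0.3, 0.5], "twist": 0},
  {"slide": [0, -0.3, 0.5], "twist": 0},
  {"slide": [0, -0.3, 0.5], "twist": 0},
])

```text
t: 9.72
tool_pos: [557.8, -133.4, 116.8]
eef_rot: [-2.061, -2.369, 0.0]
wrist_force: [-0.3, 0.4, -0.1]
grip_width: 76.5
grasp_force: 0.0
```

Request:
servo_tool([
  {"slide": [0, 0, 0.3], "twist": 0},
  {"slide": [0, 0, 0.3], "twist": 0},
  {"slide": [0, 0, 0.3], "twist": 0},
])

```text
t: 9.97
tool_pos: [558.3, -133.5, 114.1]
eef_rot: [-2.061, -2.37, 0.0]
wrist_force: [-0.7, 0.9, -0.1]
grip_width: 77.1
grasp_force: 0.0
```

Request:
servo_tool([
  {"slide": [0, 0, 0], "twist": 0},
  {"slide": [0, 0, 0], "twist": 0},
  {"slide": [0, 0, 0], "twist": 0},
  {"slide": [0, 0, 0], "twist": 0},
  {"slide": [0, 0, 0], "twist": 0},
], jaw=-1, squeeze=45)

```text
t: 10.38
tool_pos: [558.7, -133.6, 114.6]
eef_rot: [2.061, 2.37, 0.001]
wrist_force: [0.8, -0.8, 1.7]
grip_width: 55.1
grasp_force: 48.9
```

```bash
python3 -c "
from meas import *
im=get_image('top');print(rack(im,cam(im)));print(telemetry.read_state())"
```

```text
((508.1241455078125, 244.10812377929688), (218.88648986816406, 242.9901123046875), 79.48633575439453)
{'t': 10.4333, 'joint_pos': array([-3.74507009e-01,  3.91013502e-01, -2.00603294e-01,  9.78418976e-01,
        1.31962234e-04,  1.05721822e+00]), 'joint_vel': array([ 0.00054175, -0.00023837, -0.00045067, -0.00050337, -0.00105444,
        0.00014595]), 'joint_efforts': array([-6.54151384e-02, -4.81747627e+01,  2.60859025e+01,  2.21418205e-02,
       -1.57596963e-02,  3.13904915e-03]), 'tool_pos': array([ 558.6904855 , -133.60045134,  114.63597417]), 'eef_rot': array([2.06128694e+00, 2.36991038e+00, 5.95133800e-04]), 'wrist_force': array([0.761971  , 0.96315218, 2.69464341]), 'moment': array([0.01984643, 0.06270521, 0.01619125]), 'grasp_force': 48.91968905925751, 'grip_width': 55.285784351519965}
```

```bash
cat >> meas.py <<'E'
def slot(sx,sy):
    im=get_image("top");r=rack(im,cam(im));(cx,cy),(w,h),a=r
    if w>h: a-=90
    a=a-90  # long side direction
    a=(a+90)%180-90
    c,s=np.cos(np.radians(a)),np.sin(np.radians(a))
    print("rack",np.round([cx,cy,w,h,a],1))
    return np.array([cx+sx*c-sy*s,cy+sx*s+sy*c]),a+90
E
python3 -c "
from meas import *
p,a=slot(50,44)
go((p,190,a),(p,61,a))"
```

```text
rack [508.4 244.2 219.  243.6 -10.6]
at 10.5 [ 558.7 -133.6  114.6] psi 98.0 w 54.9
slide [40.69  6.41 -7.54] twist 0.324 rows 11
slide [40.69  6.4   5.36] twist 0.324 rows 10
```

Request:
servo_tool([
  {"slide": [0, 0, -2.5], "twist": 0},
  {"slide": [0, 0, -5.5], "twist": 0},
  {"slide": [1, 0, -8], "twist": 0.05},
  {"slide": [5, 1, -8], "twist": 0.15},
  {"slide": [9, 2, -8], "twist": 0.25},
  {"slide": [13, 2, -8], "twist": 0.324},
  {"slide": [17, 3, -8], "twist": 0.324},
  {"slide": [21, 4, -8], "twist": 0.324},
  {"slide": [25, 4, -8], "twist": 0.324},
  {"slide": [29, 5, -8], "twist": 0.324},
  {"slide": [33, 6, -8], "twist": 0.324},
  {"slide": [36, 6.4, -8], "twist": 0.324},
])

```text
t: 11.48
tool_pos: [571.7, 235.1, 193.9]
eef_rot: [-2.415, -2.009, -0.001]
wrist_force: [0.9, -0.4, 0.2]
grip_width: 55.1
grasp_force: 48.7
```

```bash
python3 -c "
from meas import *
p,a=np.array([549.5,278.4]),79.4
go((p,150,a),(p,61,a));print(telemetry.read_state()['grasp_force'])"
```

```text
at 11.5 [571.7 235.1 193.9] psi 79.5 w 55.1
slide [ 3.85 -2.97  4.39] twist 0.002 rows 2
slide [ 3.85 -2.96 13.29] twist 0.002 rows 4
48.66448223590851
```

Request:
servo_tool([
  {"slide": [4.1, -1.4, 0], "twist": 0},
  {"slide": [4.1, -1.4, 3], "twist": 0},
  {"slide": [4.1, -1.4, 6], "twist": 0},
  {"slide": [4.1, -1.4, 8], "twist": 0},
  {"slide": [4.1, -1.4, 8], "twist": 0},
  {"slide": [4.1, -1.4, 8], "twist": 0},
])

```text
t: 11.98
tool_pos: [564.3, 274.4, 112.9]
eef_rot: [-2.416, -2.006, 0.006]
wrist_force: [0.3, -0.6, 1.1]
grip_width: 55.1
grasp_force: 48.6
```

```bash
python3 -c "
from meas import *
p,a=np.array([565.6,278.2]),79.4
go((p,80,a),(p,61,a))"
```

```text
at 12.0 [564.3 274.4 112.9] psi 79.4 w 55.1
slide [0.41 0.07 3.29] twist 0.0 rows 1
slide [0.41 0.08 5.19] twist 0.0 rows 2
```

Request:
servo_tool([
  {"slide": [0.3, 0.1, 2], "twist": 0},
  {"slide": [0.3, 0.1, 4], "twist": 0},
  {"slide": [0.3, 0.1, 4.8], "twist": 0},
  {"slide": [0.3, 0.1, 5.0], "twist": 0},
  {"slide": [0.3, 0.1, 5.0], "twist": 0},
  {"slide": [0.3, 0.1, 5.0], "twist": 0},
])

```text
t: 12.48
tool_pos: [568.2, 277.6, 65.9]
eef_rot: [2.417, 2.006, 0.003]
wrist_force: [-0.2, -0.1, 0.1]
grip_width: 55.0
grasp_force: 48.6
```

Request:
servo_tool([
  {"slide": [0, 0, 0.4], "twist": 0},
  {"slide": [0, 0, 0.4], "twist": 0},
  {"slide": [0, 0, 0.4], "twist": 0},
])

```text
t: 12.73
tool_pos: [567.4, 277.6, 60.9]
eef_rot: [2.417, 2.007, 0.001]
wrist_force: [-1.0, -0.0, -1.4]
grip_width: 55.0
grasp_force: 48.6
```

Request:
servo_tool([
  {"slide": [0, 0, 0.1], "twist": 0},
  {"slide": [0, 0, 0.1], "twist": 0},
])

```text
t: 12.9
tool_pos: [567.4, 277.6, 59.7]
eef_rot: [2.417, 2.007, 0.001]
wrist_force: [0.1, -0.2, 0.3]
grip_width: 54.9
grasp_force: 48.7
```

Request:
servo_tool([
  {"slide": [0, 0, 0.2], "twist": 0},
  {"slide": [0, 0, 0.2], "twist": 0},
  {"slide": [0, 0, 0.2], "twist": 0},
])

```text
t: 13.15
tool_pos: [567.4, 277.6, 59.6]
eef_rot: [2.417, 2.007, 0.002]
wrist_force: [-3.4, -1.4, 12.1]
grip_width: 55.2
grasp_force: 50.1
```

Request:
servo_tool([
  {"slide": [0, 0, 0], "twist": 0},
  {"slide": [0, 0, 0], "twist": 0},
  {"slide": [0, 0, 0], "twist": 0},
  {"slide": [0, 0, 0], "twist": 0},
  {"slide": [0, 0, -3], "twist": 0},
  {"slide": [0, 0, -7], "twist": 0},
  {"slide": [0, 0, -11], "twist": 0},
  {"slide": [0, 0, -13], "twist": 0},
  {"slide": [0, 0, -13], "twist": 0},
  {"slide": [0, 0, -13], "twist": 0},
], jaw=0.75)

```text
t: 13.98
tool_pos: [568.1, 277.9, 188.9]
eef_rot: [2.416, 2.006, 0.005]
wrist_force: [-0.6, -0.7, -0.2]
grip_width: 74.6
grasp_force: 0.0
```

```bash
python3 -c "
from meas import *
s=telemetry.read_state();im=get_image('wrist');save(im,'w5.png')
q=bk(-45,-46)
go((q,190,97.3),(q,125,97.3))"
```

```text
at 14.0 [567.1 277.5 187.1] psi 79.4 w 74.7
slide [-43.21  -2.14  -0.3 ] twist -0.312 rows 11
slide [-43.21  -2.14   6.2 ] twist -0.312 rows 11
```

View pics/w5.png

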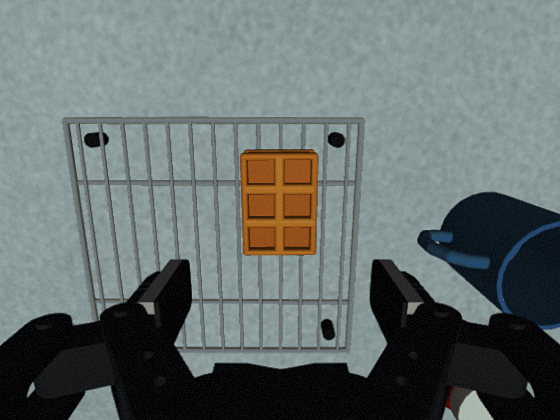

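The wrist view shows waffle3 flat on the rack at (279,203), in its upper-right quarter. Next is waffle1.

Request:
servo_tool([
  {"slide": [-43.2, -2.1, 0], "twist": -0.312},
  {"slide": [-43.2, -2.1, 0], "twist": -0.312},
  {"slide": [-43.2, -2.1, 0], "twist": -0.312},
  {"slide": [-43.2, -2.1, 0], "twist": -0.312},
  {"slide": [-43.2, -2.1, 0], "twist": -0.312},
  {"slide": [-43.2, -2.1, 0], "twist": -0.312},
  {"slide": [-43.2, -2.1, 0], "twist": -0.312},
  {"slide": [-43.2, -2.1, 0], "twist": -0.312},
  {"slide": [-43.2, -2.1, 0], "twist": -0.312},
  {"slide": [-43.2, -2.1, 0], "twist": -0.312},
  {"slide": [-43.2, -2.1, 0], "twist": -0.312},
  {"slide": [-43.2, -2.1, 0], "twist": -0.312},
])

```text
t: 15.03
tool_pos: [465.3, -146.3, 185.3]
eef_rot: [-2.081, -2.35, 0.003]
wrist_force: [0.1, -1.1, 0.6]
grip_width: 74.6
grasp_force: 0.0
```

Request:
servo_tool([
  {"slide": [0, 0, 3], "twist": 0},
  {"slide": [0, 0, 4], "twist": 0},
  {"slide": [0, 0, 4], "twist": 0},
  {"slide": [0, 0, 4], "twist": 0},
  {"slide": [0, 0, 4], "twist": 0},
])

```text
t: 15.45
tool_pos: [467.3, -142.5, 147.5]
eef_rot: [-2.074, -2.359, -0.0]
wrist_force: [0.1, -0.4, 0.1]
grip_width: 74.7
grasp_force: 0.0
```

```bash
python3 -c "
from meas import *
q=bk(-45,-46)
go((q,114,97.3))"
```

```text
at 15.4 [ 467.3 -142.5  147.5] psi 97.4 w 74.7
slide [-0.08 -0.07  3.35] twist 0.001 rows 1
```

Request:
servo_tool([
  {"slide": [-0.1, -0.1, 1.5], "twist": 0},
  {"slide": [-0.1, -0.1, 2.5], "twist": 0},
  {"slide": [-0.1, -0.1, 3], "twist": 0},
  {"slide": [-0.1, -0.1, 3.3], "twist": 0},
  {"slide": [-0.1, -0.1, 3.3], "twist": 0},
  {"slide": [-0.1, -0.1, 3.3], "twist": 0},
])

```text
t: 15.95
tool_pos: [466.4, -144.3, 114.6]
eef_rot: [2.076, 2.358, 0.0]
wrist_force: [0.0, -0.2, -0.2]
grip_width: 74.8
grasp_force: 0.0
```

Request:
servo_tool([
  {"slide": [0, 0, 0], "twist": 0},
  {"slide": [0, 0, 0], "twist": 0},
  {"slide": [0, 0, 0], "twist": 0},
  {"slide": [0, 0, 0], "twist": 0},
  {"slide": [0, 0, 0], "twist": 0},
], jaw=-1)

```text
t: 16.37
tool_pos: [466.8, -144.7, 115.1]
eef_rot: [2.075, 2.357, 0.001]
wrist_force: [-0.8, 0.7, 5.3]
grip_width: 54.9
grasp_force: 48.9
```

```bash
python3 -c "
from meas import *
p,a=slot(-50,44);print(p)
go((p,194,a))"
```

```text
rack [507.9 244.6 218.6 243.2 -11.3]
[467.4756948  297.47644524]
at 16.4 [ 466.8 -144.6  115.1] psi 97.3 w 55.1
slide [43.84  5.68 -7.92] twist 0.324 rows 11
```

Request:
servo_tool([
  {"slide": [0, 0, -2.5], "twist": 0},
  {"slide": [0, 0, -5.5], "twist": 0},
  {"slide": [1, 0, -8], "twist": 0.05},
  {"slide": [5, 1, -8], "twist": 0.15},
  {"slide": [9, 2, -8], "twist": 0.25},
  {"slide": [13, 2, -8], "twist": 0.32},
  {"slide": [17, 3, -8], "twist": 0.32},
  {"slide": [21, 3, -8], "twist": 0.32},
  {"slide": [25, 4, -8], "twist": 0.32},
  {"slide": [29, 4, -8], "twist": 0.32},
  {"slide": [33, 5, -8], "twist": 0.32},
  {"slide": [37, 5, -8], "twist": 0.32},
])

```text
t: 17.42
tool_pos: [469.4, 231.1, 194.1]
eef_rot: [2.425, 1.997, 0.001]
wrist_force: [2.3, -1.0, 0.2]
grip_width: 54.9
grasp_force: 48.5
```

Request:
servo_tool([
  {"slide": [0, 0, 0], "twist": 0},
  {"slide": [0, 0, 0], "twist": 0},
])

```text
t: 17.58
tool_pos: [468.0, 230.8, 193.7]
eef_rot: [-2.42, -2.003, 0.002]
wrist_force: [-0.5, -1.6, -0.5]
grip_width: 54.9
grasp_force: 48.5
```

```bash
python3 -c "
from meas import *
p,a=np.array([467.5,297.5]),79.2
go((p,110,a));print(telemetry.read_state()['grasp_force'])"
```

```text
at 17.6 [468.  230.8 193.7] psi 79.2 w 54.9
slide [ 6.55 -1.28  8.37] twist 0.0 rows 3
48.498188853263855
```

Request:
servo_tool([
  {"slide": [4, -0.8, 0], "twist": 0},
  {"slide": [6.5, -1.3, 1], "twist": 0},
  {"slide": [6.5, -1.3, 5], "twist": 0},
  {"slide": [6.5, -1.3, 8.5], "twist": 0},
  {"slide": [6.5, -1.3, 11], "twist": 0},
  {"slide": [6.5, -1.3, 12], "twist": 0},
  {"slide": [6.5, -1.3, 12], "twist": 0},
  {"slide": [6.5, -1.3, 12], "twist": 0},
  {"slide": [6.5, -1.3, 12], "twist": 0},
])

```text
t: 18.33
tool_pos: [470.3, 295.1, 76.2]
eef_rot: [2.426, 1.995, 0.005]
wrist_force: [0.6, 0.0, -1.3]
grip_width: 55.0
grasp_force: 48.5
```

```bash
python3 -c "
from meas import *
p,a=np.array([467.5,297.5]),79.2
go((p,60.5,a))"
```

```text
at 18.3 [470.3 295.1  76.2] psi 78.9 w 55.0
slide [ 0.17 -0.32  1.57] twist -0.006 rows 1
```

Request:
servo_tool([
  {"slide": [0.2, -0.3, 0.6], "twist": 0},
  {"slide": [0.2, -0.3, 1.2], "twist": 0},
  {"slide": [0.2, -0.3, 1.5], "twist": 0},
  {"slide": [0.2, -0.3, 1.7], "twist": 0},
  {"slide": [0.2, -0.3, 1.7], "twist": 0},
  {"slide": [0.2, -0.3, 1.7], "twist": 0},
])

```text
t: 18.83
tool_pos: [466.3, 298.1, 60.0]
eef_rot: [2.424, 1.997, 0.003]
wrist_force: [-4.7, -3.2, 18.6]
grip_width: 55.1
grasp_force: 50.7
```

Contact. I'll release, lift, and head for waffle4.

Request:
servo_tool([
  {"slide": [0, 0, -0.1], "twist": 0},
  {"slide": [0, 0, -0.1], "twist": 0},
  {"slide": [0, 0, -0.1], "twist": 0},
  {"slide": [0, 0, -0.1], "twist": 0},
  {"slide": [0, 0, -3], "twist": 0},
  {"slide": [0, 0, -7], "twist": 0},
  {"slide": [0, 0, -11], "twist": 0},
  {"slide": [0, 0, -14], "twist": 0},
  {"slide": [0, 0, -14], "twist": 0},
  {"slide": [0, 0, -14], "twist": 0},
  {"slide": [0, 0, -14], "twist": 0},
], jaw=0.75)

```text
t: 19.75
tool_pos: [465.7, 297.7, 196.5]
eef_rot: [-2.425, -1.997, 0.001]
wrist_force: [-0.6, -0.9, 0.1]
grip_width: 74.6
grasp_force: 0.0
```

```bash
python3 -c "
from meas import *
q=bk(45,46)
go((bk(-100,46),200,97.3),(q,200,97.3))"
```

```text
at 19.8 [465.7 297.7 196.5] psi 79.0 w 74.6
slide [-35.14  15.55  -0.35] twist -0.32 rows 10
slide [-48.91  20.11  -0.35] twist -0.32 rows 13
```

Request:
servo_tool([
  {"slide": [-48.9, 20.1, 0], "twist": -0.32},
  {"slide": [-48.9, 20.1, 0], "twist": -0.32},
  {"slide": [-48.9, 20.1, 0], "twist": -0.32},
  {"slide": [-48.9, 20.1, 0], "twist": -0.32},
  {"slide": [-48.9, 20.1, 0], "twist": -0.32},
  {"slide": [-48.9, 20.1, 0], "twist": -0.32},
  {"slide": [-48.9, 20.1, 0], "twist": -0.32},
  {"slide": [-48.9, 20.1, 0], "twist": -0.32},
  {"slide": [-48.9, 20.1, 0], "twist": -0.32},
  {"slide": [-48.9, 20.1, 0], "twist": -0.32},
  {"slide": [-48.9, 20.1, 0], "twist": -0.32},
  {"slide": [-48.9, 20.1, 0], "twist": -0.32},
])

```text
t: 20.75
tool_pos: [561.3, -186.6, 194.6]
eef_rot: [-2.073, -2.355, 0.002]
wrist_force: [0.7, -0.4, 0.0]
grip_width: 74.7
grasp_force: 0.0
```

```bash
python3 -c "
from meas import *
go((bk(45,46),140,97.3))"
```

```text
at 20.8 [ 561.3 -186.6  194.6] psi 97.3 w 74.7
slide [-3.52  0.38  5.45] twist -0.001 rows 2
```

Request:
servo_tool([
  {"slide": [-3.5, 0.4, 0], "twist": 0},
  {"slide": [-3.5, 0.4, 2], "twist": 0},
  {"slide": [-3.5, 0.4, 5], "twist": 0},
  {"slide": [-3.5, 0.4, 5], "twist": 0},
  {"slide": [-3.5, 0.4, 5], "twist": 0},
  {"slide": [-3.5, 0.4, 5], "twist": 0},
])

```text
t: 21.25
tool_pos: [570.4, -218.6, 146.8]
eef_rot: [-2.074, -2.357, 0.001]
wrist_force: [0.6, 0.3, 0.3]
grip_width: 74.7
grasp_force: 0.0
```

```bash
python3 -c "
from meas import *
go((bk(45,46),114,97.3));print(telemetry.read_state()['wrist_force'])"
```

```text
at 21.2 [ 570.4 -218.6  146.8] psi 97.3 w 74.7
slide [-0.22 -0.13  3.28] twist 0.0 rows 1
[0.60010001 0.27540953 0.32542525]
```

Request:
servo_tool([
  {"slide": [-0.2, -0.1, 1.5], "twist": 0},
  {"slide": [-0.2, -0.1, 2.5], "twist": 0},
  {"slide": [-0.2, -0.1, 3], "twist": 0},
  {"slide": [-0.2, -0.1, 3.2], "twist": 0},
  {"slide": [-0.2, -0.1, 3.2], "twist": 0},
  {"slide": [-0.2, -0.1, 3.2], "twist": 0},
])

```text
t: 21.75
tool_pos: [570.5, -221.2, 115.9]
eef_rot: [2.075, 2.358, 0.0]
wrist_force: [0.7, -0.2, 0.9]
grip_width: 74.7
grasp_force: 0.0
```

Request:
servo_tool([
  {"slide": [0, 0, 0], "twist": 0},
  {"slide": [0, 0, 0], "twist": 0},
  {"slide": [0, 0, 0], "twist": 0},
  {"slide": [0, 0, 0], "twist": 0},
  {"slide": [0, 0, 0], "twist": 0},
], jaw=-1)

```text
t: 22.17
tool_pos: [570.8, -221.6, 116.3]
eef_rot: [2.075, 2.357, 0.001]
wrist_force: [0.2, 0.4, 5.5]
grip_width: 55.1
grasp_force: 49.4
```

```bash
python3 -c "
from meas import *
p,a=slot(50,-44);print(p)
go((p,194,a))"
```

```text
rack [497.3 246.1 217.6 264.8 -10.6]
[538.40011021 193.61181134]
at 22.2 [ 570.7 -221.6  116.3] psi 97.3 w 55.2
slide [41.59  2.07 -7.81] twist 0.312 rows 11
```

The rack rectangle is implausible (265 instead of 240), so I'll look.

```bash
python3 -c "
from meas import *
im=get_image('top');T=cam(im)
c=im['pixels'][140:320,40:280];cv2.imwrite('pics/r6.png',cv2.resize(c[...,::-1],None,fx=3,fy=3,interpolation=2))"
```

```text
(no output)
```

View pics/r6.png

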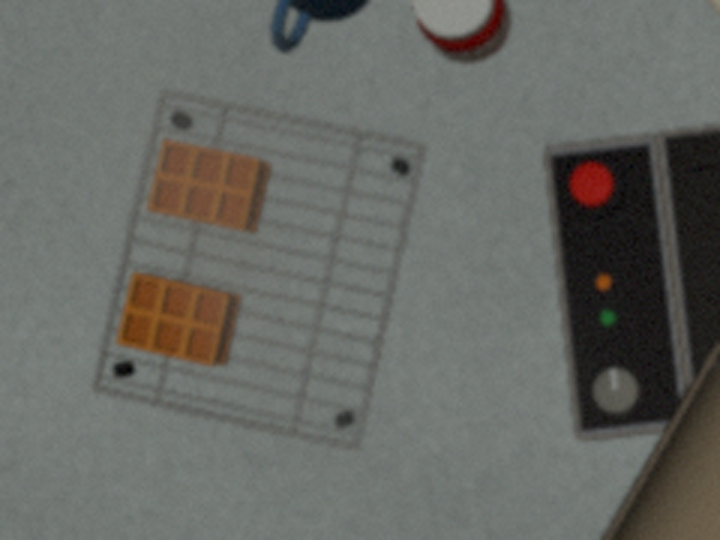

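The crop shows rack corners at (94,171), (182,189), (159,288) and (72,269), so the rack hasn't moved. The mask had merged with something nearby. Both waffles lie flat. I'll keep the rack centre (508.4, 244.3) at -10.8°.

```bash
python3 -c "
from meas import *
go((np.array([549,190]),194,79.2))"
```

```text
at 22.3 [ 570.7 -221.6  116.2] psi 97.3 w 55.4
slide [41.1   3.07 -7.81] twist 0.316 rows 11
```

Request:
servo_tool([
  {"slide": [0, 0, -2.5], "twist": 0},
  {"slide": [0, 0, -5.5], "twist": 0},
  {"slide": [1, 0, -8], "twist": 0.05},
  {"slide": [5, 0.5, -8], "twist": 0.15},
  {"slide": [9, 1, -8], "twist": 0.25},
  {"slide": [13, 1, -8], "twist": 0.32},
  {"slide": [17, 1.5, -8], "twist": 0.32},
  {"slide": [21, 2, -8], "twist": 0.32},
  {"slide": [25, 2, -8], "twist": 0.32},
  {"slide": [29, 2.5, -8], "twist": 0.32},
  {"slide": [33, 3, -8], "twist": 0.32},
  {"slide": [37, 3, -8], "twist": 0.32},
])

```text
t: 23.27
tool_pos: [553.0, 151.4, 195.0]
eef_rot: [2.425, 1.997, 0.0]
wrist_force: [1.0, 0.4, -0.8]
grip_width: 54.8
grasp_force: 48.7
```

Request:
servo_tool([
  {"slide": [0, 0, 0], "twist": 0},
  {"slide": [0, 0, 0], "twist": 0},
])

```text
t: 23.43
tool_pos: [552.1, 151.7, 194.8]
eef_rot: [-2.42, -2.002, 0.001]
wrist_force: [0.6, 0.5, -1.2]
grip_width: 55.1
grasp_force: 48.7
```

```bash
python3 -c "
from meas import *
go((np.array([549,190]),75,79.2))
im=get_image('top');T=cam(im)
print(rack(im,T,(60,150,205,300)));print(telemetry.read_state()['grasp_force'])"
```

```text
at 23.4 [552.1 151.7 194.8] psi 79.2 w 55.1
slide [ 3.7  -1.01 11.98] twist 0.0 rows 4
((518.14404296875, 261.5852966308594), (269.64703369140625, 359.0863037109375), 84.13341522216797)
48.66310715675354
```

Request:
servo_tool([
  {"slide": [3.7, -1.0, 0], "twist": 0},
  {"slide": [3.7, -1.0, 2], "twist": 0},
  {"slide": [3.7, -1.0, 6], "twist": 0},
  {"slide": [3.7, -1.0, 9], "twist": 0},
  {"slide": [3.7, -1.0, 11], "twist": 0},
  {"slide": [3.7, -1.0, 12], "twist": 0},
  {"slide": [3.7, -1.0, 12], "twist": 0},
  {"slide": [3.7, -1.0, 12], "twist": 0},
  {"slide": [3.7, -1.0, 12], "twist": 0},
])

```text
t: 24.23
tool_pos: [551.8, 187.2, 77.0]
eef_rot: [2.425, 1.995, 0.004]
wrist_force: [0.6, 0.3, -0.6]
grip_width: 54.8
grasp_force: 48.6
```

```bash
python3 -c "
from meas import *
go((np.array([549,190]),61.5,79.2))"
```

```text
at 24.2 [551.8 187.2  77. ] psi 78.9 w 54.8
slide [ 0.21 -0.33  1.55] twist -0.006 rows 1
```

Request:
servo_tool([
  {"slide": [0.2, -0.3, 0.6], "twist": 0},
  {"slide": [0.2, -0.3, 1.2], "twist": 0},
  {"slide": [0.2, -0.3, 1.5], "twist": 0},
  {"slide": [0.2, -0.3, 1.7], "twist": 0},
  {"slide": [0.2, -0.3, 1.7], "twist": 0},
  {"slide": [0.2, -0.3, 1.7], "twist": 0},
])

```text
t: 24.73
tool_pos: [548.0, 190.5, 61.2]
eef_rot: [2.424, 1.997, 0.003]
wrist_force: [-5.5, -1.9, 17.5]
grip_width: 54.8
grasp_force: 50.9
```

Request:
servo_tool([
  {"slide": [0, 0, 0], "twist": 0},
  {"slide": [0, 0, 0], "twist": 0},
  {"slide": [0, 0, 0], "twist": 0},
  {"slide": [0, 0, 0], "twist": 0},
  {"slide": [0, 0, -3], "twist": 0},
  {"slide": [0, 0, -7], "twist": 0},
  {"slide": [0, 0, -11], "twist": 0},
  {"slide": [0, 0, -14], "twist": 0},
  {"slide": [0, 0, -14], "twist": 0},
  {"slide": [0, 0, -14], "twist": 0},
  {"slide": [0, 0, -14], "twist": 0},
], jaw=0.75)

```text
t: 25.65
tool_pos: [547.4, 190.2, 197.5]
eef_rot: [-2.425, -1.997, 0.001]
wrist_force: [-0.4, 0.5, 0.9]
grip_width: 74.8
grasp_force: 0.0
```

```bash
python3 -c "
from meas import *
go((bk(45,-46),200,97.3))"
```

```text
at 25.6 [547.4 190.2 197.5] psi 78.9 w 74.8
slide [-42.82   1.3   -0.24] twist -0.32 rows 11
```

Request:
servo_tool([
  {"slide": [-42.8, 1.3, 0], "twist": -0.32},
  {"slide": [-42.8, 1.3, 0], "twist": -0.32},
  {"slide": [-42.8, 1.3, 0], "twist": -0.32},
  {"slide": [-42.8, 1.3, 0], "twist": -0.32},
  {"slide": [-42.8, 1.3, 0], "twist": -0.32},
  {"slide": [-42.8, 1.3, 0], "twist": -0.32},
  {"slide": [-42.8, 1.3, 0], "twist": -0.32},
  {"slide": [-42.8, 1.3, 0], "twist": -0.32},
  {"slide": [-42.8, 1.3, 0], "twist": -0.32},
  {"slide": [-42.8, 1.3, 0], "twist": -0.32},
  {"slide": [-42.8, 1.3, 0], "twist": -0.32},
  {"slide": [-42.8, 1.3, 0], "twist": -0.32},
])

```text
t: 26.65
tool_pos: [476.8, -235.7, 195.8]
eef_rot: [-2.08, -2.35, 0.002]
wrist_force: [-0.3, -0.6, 0.9]
grip_width: 74.8
grasp_force: 0.0
```

Request:
servo_tool([
  {"slide": [0, 0, 3], "twist": 0},
  {"slide": [0, 0, 5], "twist": 0},
  {"slide": [0, 0, 5], "twist": 0},
  {"slide": [0, 0, 5], "twist": 0},
  {"slide": [0, 0, 5], "twist": 0},
])

```text
t: 27.07
tool_pos: [478.5, -231.5, 148.4]
eef_rot: [-2.074, -2.358, -0.0]
wrist_force: [0.2, -0.4, -0.1]
grip_width: 74.7
grasp_force: 0.0
```

```bash
python3 -c "
from meas import *
go((bk(45,-46),114,97.3))"
```

```text
at 27.1 [ 478.5 -231.5  148.4] psi 97.3 w 74.7
slide [-0.11 -0.05  3.44] twist 0.001 rows 1
```

Request:
servo_tool([
  {"slide": [-0.1, 0, 1.5], "twist": 0},
  {"slide": [-0.1, 0, 2.5], "twist": 0},
  {"slide": [-0.1, 0, 3], "twist": 0},
  {"slide": [-0.1, 0, 3.4], "twist": 0},
  {"slide": [-0.1, 0, 3.4], "twist": 0},
  {"slide": [-0.1, 0, 3.4], "twist": 0},
])

```text
t: 27.57
tool_pos: [478.7, -233.3, 114.5]
eef_rot: [2.076, 2.358, 0.0]
wrist_force: [0.5, -0.7, 0.4]
grip_width: 74.8
grasp_force: 0.0
```

Request:
servo_tool([
  {"slide": [0, 0, 0], "twist": 0},
  {"slide": [0, 0, 0], "twist": 0},
  {"slide": [0, 0, 0], "twist": 0},
  {"slide": [0, 0, 0], "twist": 0},
  {"slide": [0, 0, 0], "twist": 0},
], jaw=-1)

```text
t: 27.98
tool_pos: [479.1, -233.6, 115.1]
eef_rot: [2.075, 2.357, 0.0]
wrist_force: [-0.6, 0.4, 5.7]
grip_width: 54.8
grasp_force: 49.1
```

```bash
python3 -c "
from meas import *
im=get_image('top')
c=im['pixels'][140:320,40:280];cv2.imwrite('pics/r7.png',cv2.resize(c[...,::-1],None,fx=3,fy=3,interpolation=2))
p=np.array([508.4-49.1-8.6,244.3+9.4-45.2]);print(p)
go((p,194,79.2))"
```

```text
[450.7 208.5]
at 28.0 [ 479.1 -233.7  115.1] psi 97.3 w 54.8
slide [44.21  2.79 -7.93] twist 0.316 rows 11
```

View pics/r7.png

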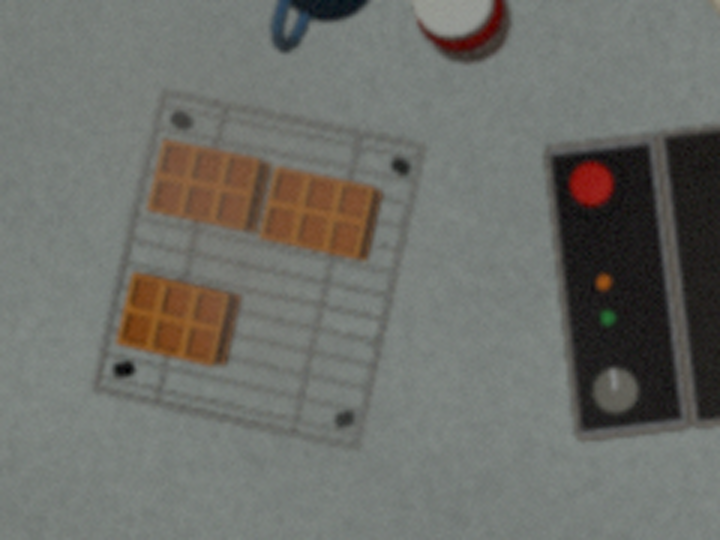

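The crop shows three waffles flat and separate, and the rack unmoved. The free slot is lower right at about (290,345).

Request:
servo_tool([
  {"slide": [0, 0, -2.5], "twist": 0},
  {"slide": [0, 0, -5.5], "twist": 0},
  {"slide": [1, 0, -8], "twist": 0.05},
  {"slide": [5, 0.5, -8], "twist": 0.15},
  {"slide": [9, 1, -8], "twist": 0.25},
  {"slide": [13, 1, -8], "twist": 0.32},
  {"slide": [17, 1.5, -8], "twist": 0.32},
  {"slide": [21, 2, -8], "twist": 0.32},
  {"slide": [25, 2, -8], "twist": 0.32},
  {"slide": [29, 2.5, -8], "twist": 0.32},
  {"slide": [33, 2.8, -8], "twist": 0.32},
  {"slide": [37, 2.8, -8], "twist": 0.32},
])

```text
t: 29.03
tool_pos: [459.2, 139.2, 194.2]
eef_rot: [2.425, 1.997, 0.001]
wrist_force: [2.6, 0.2, -0.9]
grip_width: 54.8
grasp_force: 48.3
```

Request:
servo_tool([
  {"slide": [0, 0, 0], "twist": 0},
  {"slide": [0, 0, 0], "twist": 0},
])

```text
t: 29.2
tool_pos: [458.6, 139.3, 194.0]
eef_rot: [-2.42, -2.003, 0.001]
wrist_force: [-0.9, -0.4, 0.5]
grip_width: 54.4
grasp_force: 48.3
```

```bash
python3 -c "
from meas import *
go((np.array([450.7,208.5]),75,79.2));print(telemetry.read_state()['grasp_force'])
im=get_image('top');print(np.abs(im['pixels'][150:200,70:120].astype(int)-cv2.imread('pics/top3.png')[150:200,70:120,::-1]).mean())"
```

```text
at 29.2 [458.6 139.3 194. ] psi 79.2 w 54.4
slide [ 6.66 -2.06 11.9 ] twist 0.001 rows 4
48.327035307884216
6.562
```

Request:
servo_tool([
  {"slide": [4, -1.2, 0], "twist": 0},
  {"slide": [6.7, -2.0, 1], "twist": 0},
  {"slide": [6.7, -2.0, 5], "twist": 0},
  {"slide": [6.7, -2.0, 8.5], "twist": 0},
  {"slide": [6.7, -2.0, 11], "twist": 0},
  {"slide": [6.7, -2.0, 12], "twist": 0},
  {"slide": [6.7, -2.0, 12], "twist": 0},
  {"slide": [6.7, -2.0, 12], "twist": 0},
  {"slide": [6.7, -2.0, 12], "twist": 0},
])

```text
t: 30.0
tool_pos: [454.4, 206.5, 76.0]
eef_rot: [2.426, 1.995, 0.004]
wrist_force: [-0.3, 0.6, -0.5]
grip_width: 55.2
grasp_force: 48.3
```

```bash
python3 -c "
from meas import *
go((np.array([450.7,208.5]),60.1,79.2))"
```

```text
at 30.0 [454.4 206.5  76. ] psi 78.9 w 55.2
slide [ 0.13 -0.41  1.59] twist -0.006 rows 1
```

Request:
servo_tool([
  {"slide": [0.1, -0.4, 0.6], "twist": 0},
  {"slide": [0.1, -0.4, 1.2], "twist": 0},
  {"slide": [0.1, -0.4, 1.5], "twist": 0},
  {"slide": [0.1, -0.4, 1.7], "twist": 0},
  {"slide": [0.1, -0.4, 1.7], "twist": 0},
  {"slide": [0.1, -0.4, 1.7], "twist": 0},
])

```text
t: 30.5
tool_pos: [449.1, 208.8, 60.0]
eef_rot: [2.424, 1.997, 0.002]
wrist_force: [-7.0, -3.7, 22.9]
grip_width: 54.8
grasp_force: 51.1
```

Request:
servo_tool([
  {"slide": [0, 0, 0], "twist": 0},
  {"slide": [0, 0, 0], "twist": 0},
  {"slide": [0, 0, 0], "twist": 0},
  {"slide": [0, 0, 0], "twist": 0},
  {"slide": [0, 0, -3], "twist": 0},
  {"slide": [0, 0, -7], "twist": 0},
  {"slide": [0, 0, -11], "twist": 0},
  {"slide": [0, 0, -15], "twist": 0},
  {"slide": [0, 0, -19], "twist": 0},
  {"slide": [0, 0, -23], "twist": 0},
  {"slide": [0, 0, -27], "twist": 0},
  {"slide": [0, 0, -28], "twist": 0},
], jaw=0.75)

```text
t: 31.5
tool_pos: [450.6, 209.1, 343.7]
eef_rot: [2.422, 1.995, 0.013]
wrist_force: [0.2, 0.9, 1.2]
grip_width: 74.6
grasp_force: 0.0
```

```bash
python3 -c "
from meas import *
im=get_image('top');save(im,'top8.png')
go((bk(-20,0),345,187.3))"
```

```text
at 31.6 [450.9 209.2 342.9] psi 79.0 w 74.7
slide [-35.22  13.45  -0.24] twist -1.891 rows 16
```

View pics/top8.png

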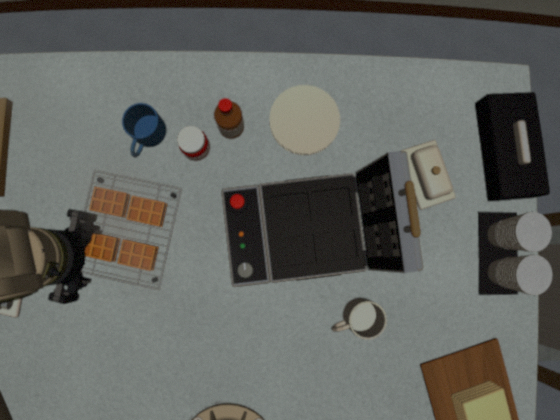

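The top view shows all four waffles flat and side by side on the rack. The moulds are empty and the handle centre is near (411,208).

```bash
python3 -c "
from meas import *
from scipy.optimize import minimize_scalar
im=get_image('top');T=cam(im);a=im['pixels'].astype(int)
w=((a[...,0]>a[...,2]+25)&(a[...,0]<1.9*a[...,1])&(a[...,0]>60)).astype(np.uint8)
for c,q in comp(w,80,3000,(395,165,430,250)): print(c,q)
c=max(comp(w,80,3000,(395,165,430,250)),key=lambda k:k[1][4])[0]
f=lambda t:105-(242*np.cos(t)-10*np.sin(t))
u=lambda t:96+242*np.sin(t)+10*np.cos(t)
def e(t): return np.linalg.norm(proj(im,[*bk(f(t),0),u(t)+5],T)[0]-c)
r=minimize_scalar(e,bounds=(1.2,1.8),method='bounded');t=r.x;print('theta',t,r.fun,bk(f(t),0),u(t))
"
```

```text
[412.40336134 208.37815126] [405 181  15  56 476]
theta 1.6823208010467476 0.7197450074952731 [ 536.02676869 -322.8209441 ] 335.3836621678457
```

Request:
servo_tool([
  {"slide": [-3, 1, -1], "twist": -0.12},
  {"slide": [-7, 2, -2], "twist": -0.24},
  {"slide": [-11, 4, -4], "twist": -0.36},
  {"slide": [-14, 5, -6], "twist": -0.48},
  {"slide": [-17, 6, -6], "twist": -0.6},
  {"slide": [-20, 7, -6], "twist": -0.72},
  {"slide": [-23, 9, -6], "twist": -0.84},
  {"slide": [-26, 10, -6], "twist": -0.96},
  {"slide": [-28, 11, -6], "twist": -1.08},
  {"slide": [-30, 12, -6], "twist": -1.2},
  {"slide": [-31, 12, -6], "twist": -1.32},
  {"slide": [-32, 13, -6], "twist": -1.44},
], jaw=0.1)

```text
t: 32.6
tool_pos: [514.1, -131.5, 394.9]
eef_rot: [-0.554, -3.088, -0.002]
wrist_force: [0.7, 0.2, 1.3]
grip_width: 46.8
grasp_force: 0.0
```

```bash
python3 -c "
from meas import *
go((np.array([536,-322.8]),395,187.3),(np.array([536,-322.8]),346,187.3))"
```

```text
at 32.6 [ 514.1 -131.5  394.9] psi 159.7 w 46.8
slide [ -8.7  -17.18  -0.06] twist -0.482 rows 5
slide [ -8.72 -17.18   4.84] twist -0.482 rows 5
```

Request:
servo_tool([
  {"slide": [-8.7, -17.2, 0], "twist": -0.48},
  {"slide": [-8.7, -17.2, 0], "twist": -0.48},
  {"slide": [-8.7, -17.2, 0], "twist": -0.48},
  {"slide": [-8.7, -17.2, 0], "twist": -0.48},
  {"slide": [-8.7, -17.2, 0], "twist": -0.48},
  {"slide": [-8.7, -17.2, 0], "twist": -0.48},
  {"slide": [-8.7, -17.2, 0], "twist": -0.48},
])

```text
t: 33.18
tool_pos: [535.8, -323.7, 393.4]
eef_rot: [0.184, -3.132, -0.006]
wrist_force: [-0.2, 0.9, -0.7]
grip_width: 46.9
grasp_force: 0.0
```

```bash
python3 -c "
from meas import *
s=telemetry.read_state();im=get_image('wrist');T=cam(im,s);a=im['pixels'].astype(int)
w=((a[...,0]>a[...,2]+45)&(a[...,0]<1.8*a[...,1])&(a[...,0]>100)).astype(np.uint8)
n,l,st,_=cv2.connectedComponentsWithStats(w);i=1+st[1:,4].argmax();print(st[i])
pts=np.argwhere(l==i)[:,::-1];W=np.array([onz(im,p,339,T)[:2] for p in pts[::10].astype(float)],np.float32);print(cv2.minAreaRect(W))
go((np.array([536,-322.8]),346,187.3))"
```

```text
[ 266  158   31  171 4731]
((538.1870727539062, -323.0221252441406), (95.35909271240234, 14.902822494506836), 7.480595111846924)
at 33.2 [ 535.8 -322.3  394.6] psi -173.2 w 47.0
slide [-0.03 -0.07  4.85] twist -0.008 rows 2
```

Request:
servo_tool([
  {"slide": [0, -0.1, 2], "twist": 0},
  {"slide": [0, -0.1, 4], "twist": 0},
  {"slide": [0, -0.1, 4.9], "twist": 0},
  {"slide": [0, -0.1, 4.9], "twist": 0},
  {"slide": [0, -0.1, 4.9], "twist": 0},
  {"slide": [0, -0.1, 4.9], "twist": 0},
])

```text
t: 33.73
tool_pos: [536.5, -321.9, 349.4]
eef_rot: [-0.191, 3.135, -0.001]
wrist_force: [0.7, -0.7, 0.4]
grip_width: 46.9
grasp_force: 0.0
```

Request:
servo_tool([
  {"slide": [0, 0, 0], "twist": 0},
  {"slide": [0, 0, 0], "twist": 0},
  {"slide": [0, 0, 0], "twist": 0},
  {"slide": [0, 0, 0], "twist": 0},
  {"slide": [0, 0, 0], "twist": 0},
], jaw=-1, squeeze=30)

```text
t: 34.15
tool_pos: [536.6, -322.9, 349.3]
eef_rot: [-0.19, 3.134, -0.001]
wrist_force: [0.3, 1.7, 4.7]
grip_width: 14.8
grasp_force: 29.5
```

```bash
python3 -c "
from h import *
s=telemetry.read_state();p=s['tool_pos'];print(s['wrist_force'])
f=lambda a:105-(242*np.cos(a)-10*np.sin(a))
u=lambda a:242*np.sin(a)+10*np.cos(a)
t0=1.68
W=[(p[:2]+(f(t)-f(t0))*BX,p[2]+u(t)-u(t0),187.3) for t in np.linspace(1.61,0,24)]
go(*W)" | awk '{print}'
```

```text
[0.30571851 1.67014186 4.73683956]
at 34.1 [ 536.6 -322.9  349.3] psi -173.1 w 14.8
slide [ 0.01  1.68 -0.2 ] twist -0.007 rows 1
slide [ 0.02  3.38 -0.28] twist -0.007 rows 1
slide [ 0.03  5.07 -0.24] twist -0.007 rows 2
slide [ 0.04  6.76 -0.08] twist -0.007 rows 2
slide [0.06 8.43 0.2 ] twist -0.007 rows 3
slide [ 0.07 10.08  0.59] twist -0.007 rows 3
slide [ 0.08 11.7   1.1 ] twist -0.007 rows 3
slide [ 0.09 13.28  1.72] twist -0.007 rows 4
slide [ 0.1  14.81  2.45] twist -0.007 rows 4
slide [ 0.11 16.28  3.28] twist -0.007 rows 4
slide [ 0.12 17.7   4.21] twist -0.007 rows 5
slide [ 0.13 19.04  5.24] twist -0.007 rows 5
slide [ 0.14 20.31  6.37] twist -0.007 rows 6
slide [ 0.15 21.5   7.57] twist -0.007 rows 6
slide [ 0.16 22.6   8.86] twist -0.007 rows 6
slide [ 0.17 23.61 10.23] twist -0.007 rows 7
slide [ 0.18 24.52 11.66] twist -0.007 rows 7
slide [ 0.19 25.33 13.15] twist -0.007 rows 7
slide [ 0.19 26.03 14.69] twist -0.007 rows 8
slide [ 0.2  26.63 16.28] twist -0.007 rows 8
slide [ 0.21 27.11 17.9 ] twist -0.007 rows 8
slide [ 0.21 27.47 19.56] twist -0.007 rows 9
slide [ 0.22 27.72 21.23] twist -0.007 rows 9
slide [ 0.22 27.85 22.92] twist -0.007 rows 9
```

Request:
servo_tool([
  {"slide": [0, 1.7, -0.2], "twist": 0},
  {"slide": [0, 3.4, -0.3], "twist": 0},
  {"slide": [0, 5.1, -0.2], "twist": 0},
  {"slide": [0, 6.8, -0.1], "twist": 0},
  {"slide": [0.1, 8.4, 0.2], "twist": 0},
  {"slide": [0.1, 10.1, 0.6], "twist": 0},
  {"slide": [0.1, 11.7, 1.1], "twist": 0},
  {"slide": [0.1, 13.3, 1.7], "twist": 0},
  {"slide": [0.1, 14.8, 2.5], "twist": 0},
  {"slide": [0.1, 16.3, 3.3], "twist": 0},
  {"slide": [0.1, 17.7, 4.2], "twist": 0},
  {"slide": [0.1, 19.0, 5.2], "twist": 0},
])

```text
t: 35.15
tool_pos: [511.4, -134.9, 296.5]
eef_rot: [0.188, -3.135, 0.005]
wrist_force: [-3.8, -3.1, 3.1]
grip_width: 15.0
grasp_force: 31.9
```

Request:
servo_tool([
  {"slide": [0, 1.3, 1.1], "twist": 0},
  {"slide": [0, 2.5, 2.3], "twist": 0},
  {"slide": [0, 3.6, 3.6], "twist": 0},
  {"slide": [0, 4.6, 5.0], "twist": 0},
  {"slide": [0.1, 5.5, 6.4], "twist": 0},
  {"slide": [0.1, 6.3, 7.9], "twist": 0},
  {"slide": [0.1, 7.0, 9.5], "twist": 0},
  {"slide": [0.1, 7.6, 11.0], "twist": 0},
  {"slide": [0.1, 8.1, 12.7], "twist": 0},
  {"slide": [0.1, 8.4, 14.3], "twist": 0},
  {"slide": [0.1, 8.7, 16.0], "twist": 0},
  {"slide": [0.1, 8.8, 17.6], "twist": 0},
])

```text
t: 36.15
tool_pos: [499.6, -46.3, 119.3]
eef_rot: [0.19, -3.134, -0.002]
wrist_force: [-2.3, 4.3, 3.1]
grip_width: 15.0
grasp_force: 35.2
```

Request:
servo_tool([
  {"slide": [0, 0, 0.1], "twist": 0},
  {"slide": [0, 0, 0.1], "twist": 0},
])

```text
t: 36.32
tool_pos: [499.6, -46.3, 118.1]
eef_rot: [0.19, -3.133, -0.004]
wrist_force: [-0.7, 3.7, -4.1]
grip_width: 14.8
grasp_force: 34.6
```

Request:
servo_tool([
  {"slide": [0, 0, 0.4], "twist": 0},
  {"slide": [0, 0, 0.4], "twist": 0},
  {"slide": [0, 0, 0.4], "twist": 0},
])

```text
t: 36.57
tool_pos: [499.6, -46.2, 115.3]
eef_rot: [0.19, -3.133, -0.004]
wrist_force: [-0.8, 6.1, -4.4]
grip_width: 14.9
grasp_force: 34.6
```

Request:
servo_tool([
  {"slide": [0, 0, -0.2], "twist": 0},
  {"slide": [0, 0, -0.2], "twist": 0},
  {"slide": [0, 0, -0.2], "twist": 0},
  {"slide": [0, 0, -0.2], "twist": 0},
  {"slide": [0, 0, -3], "twist": 0},
  {"slide": [0, 0, -6], "twist": 0},
  {"slide": [0, 0, -9], "twist": 0},
  {"slide": [0, 0, -9], "twist": 0},
  {"slide": [0, 0, -9], "twist": 0},
], jaw=-0.15)

```text
t: 37.32
tool_pos: [502.5, -47.9, 207.6]
eef_rot: [-0.188, 3.131, -0.003]
wrist_force: [-0.4, -0.9, 0.1]
grip_width: 36.7
grasp_force: 0.0
```

```bash
python3 -c "
from meas import *
s=telemetry.read_state();im=get_image('wrist');T=cam(im,s);a=im['pixels'].astype(int)
w=((a[...,0]>a[...,2]+45)&(a[...,0]<1.8*a[...,1])&(a[...,0]>100)).astype(np.uint8)
n,l,st,_=cv2.connectedComponentsWithStats(w);i=1+st[1:,4].argmax();print(st[i])
pts=np.argwhere(l==i)[:,::-1];W=np.array([onz(im,p,108,T)[:2] for p in pts[::10].astype(float)],np.float32);print(cv2.minAreaRect(W))
go((np.array([575.5,-14]),205,187.3))
im=get_image('side');c=im['pixels'][110:330,130:400];cv2.imwrite('pics/s9.png',cv2.resize(c[...,::-1],None,fx=2.5,fy=2.5,interpolation=2))"
```

```text
[ 271  141   25  145 3180]
((500.82086181640625, -46.88080596923828), (96.33583068847656, 14.749038696289062), 7.599760055541992)
at 37.4 [501.4 -47.6 206. ] psi -173.1 w 36.0
slide [-7.76  2.45  0.11] twist -0.007 rows 2
```

View pics/s9.png

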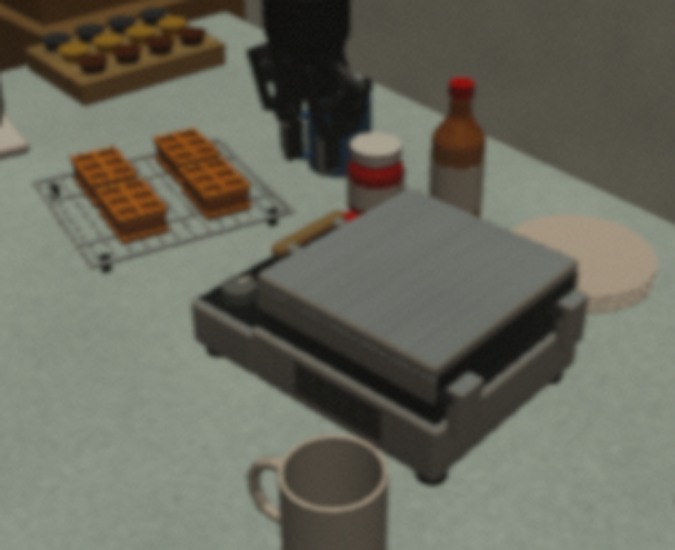

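The side view shows the lid down and the four waffles on the rack. I'll compare the lid against the starting view to confirm it is fully shut.

```bash
python3 -c "
from meas import *
im=get_image('side');g1=cv2.cvtColor(im['pixels'],cv2.COLOR_RGB2GRAY);g0=cv2.imread('pics/side0.png',0)
for (x,y) in [(240,225),(330,235),(290,262),(358,212)]:
    t=g0[y-12:y+12,x-14:x+14];r=cv2.matchTemplate(g1[y-20:y+20,x-22:x+22],t,5);_,v,_,l=cv2.minMaxLoc(r);print((x,y),v,l[0]-8,l[1]-8)
"
```

```text
(240, 225) 0.9932519793510437 0 0
(330, 235) 0.9993652105331421 4 -3
(290, 262) 0.9979250431060791 0 0
(358, 212) 0.9987815022468567 0 0
```

Request:
servo_tool([
  {"slide": [0, 0, 0], "twist": 0},
  {"slide": [0, 0, 2], "twist": 0},
  {"slide": [0, 0, 5], "twist": 0},
  {"slide": [0, 0, 6], "twist": 0},
  {"slide": [0, 0, 6.5], "twist": 0},
  {"slide": [0, 0, 6.9], "twist": 0},
  {"slide": [0, 0, 6.9], "twist": 0},
  {"slide": [0, 0, 6.9], "twist": 0},
], jaw=-1)

```text
t: 38.13
tool_pos: [498.3, -46.5, 138.6]
eef_rot: [0.189, -3.132, -0.001]
wrist_force: [-13.0, 3.0, 22.1]
grip_width: 0.1
grasp_force: 11.1
```

Pressing the handle with 22 N stops at tip height 113.6 mm, which is the closed bar's top (114), so the lid is fully shut. Now the button.

Request:
servo_tool([
  {"slide": [0, 0, -3], "twist": 0},
  {"slide": [0, 0, -6], "twist": 0},
  {"slide": [-3, 1, -6], "twist": 0},
  {"slide": [-7, 2.4, -6], "twist": 0},
  {"slide": [-7.7, 2.4, -6], "twist": 0},
  {"slide": [-7.7, 2.4, -6], "twist": 0},
  {"slide": [-7.7, 2.4, -6], "twist": 0},
])

```text
t: 38.72
tool_pos: [573.9, -13.9, 195.8]
eef_rot: [0.19, -3.134, -0.0]
wrist_force: [-0.5, -0.5, 0.0]
grip_width: 0.1
grasp_force: 0.0
```

```bash
python3 -c "
from meas import *
go((np.array([575.5,-14]),115,187.3),(np.array([575.5,-14]),97,187.3))"
```

```text
at 38.7 [573.9 -13.9 195.8] psi -173.0 w 0.1
slide [-0.17 -0.03  8.08] twist -0.006 rows 2
slide [-0.18 -0.03  9.88] twist -0.006 rows 3
```

Request:
servo_tool([
  {"slide": [-0.2, 0, 4], "twist": 0},
  {"slide": [-0.2, 0, 7.5], "twist": 0},
  {"slide": [-0.2, 0, 8.5], "twist": 0},
  {"slide": [-0.2, 0, 9.3], "twist": 0},
  {"slide": [-0.2, 0, 9.9], "twist": 0},
  {"slide": [-0.2, 0, 9.9], "twist": 0},
  {"slide": [-0.2, 0, 9.9], "twist": 0},
  {"slide": [-0.2, 0, 9.9], "twist": 0},
])

```text
t: 39.38
tool_pos: [572.9, -13.9, 102.6]
eef_rot: [0.189, -3.133, 0.0]
wrist_force: [-17.9, 1.6, 31.5]
grip_width: 0.2
grasp_force: 15.6
```

Button bottomed at the same height as before. I'll release and retreat.

Request:
servo_tool([
  {"slide": [0, 0, -0.5], "twist": 0},
  {"slide": [0, 0, -1.5], "twist": 0},
  {"slide": [0, 0, -4], "twist": 0},
  {"slide": [0, 0, -8], "twist": 0},
  {"slide": [0, 0, -12], "twist": 0},
  {"slide": [0, 0, -15], "twist": 0},
  {"slide": [0, 0, -15], "twist": 0},
  {"slide": [0, 0, -15], "twist": 0},
  {"slide": [0, 0, -15], "twist": 0},
  {"slide": [0, 0, -15], "twist": 0},
])

```text
t: 40.22
tool_pos: [575.7, -13.9, 246.5]
eef_rot: [0.189, -3.134, -0.001]
wrist_force: [-1.2, 0.6, -0.1]
grip_width: -0.4
grasp_force: 0.0
```

```bash
python3 -c "
from meas import *
im=get_image('top');a=im['pixels'];g1=cv2.cvtColor(a,cv2.COLOR_RGB2GRAY);g0=cv2.imread('pics/top0.png',0)
g8=cv2.imread('pics/top8.png',0)
for n,g,(x,y) in [('rack',g8,(162,190)),('rackb',g8,(155,278)),('waf',g8,(147,211)),('waf',g8,(137,256)),('jam',g0,(193,142)),('mug',g0,(362,320)),('syr',g0,(228,116)),('lid',g0,(357,178)),('blue',g0,(143,127))]:
    t=g[y-12:y+12,x-12:x+12];r=cv2.matchTemplate(g1[y-26:y+26,x-26:x+26],t,5);_,v,_,l=cv2.minMaxLoc(r);print(n,round(v,3),l[0]-14,l[1]-14)
c=a[140:320,40:400];cv2.imwrite('pics/end.png',cv2.resize(c[...,::-1],None,fx=2,fy=2))"
```

```text
rack 0.236 14 -10
rackb 0.209 -6 -10
waf 0.076 12 3
waf 0.122 10 6
jam 0.736 13 -9
mug 0.996 0 0
syr 0.176 -8 4
lid 0.972 0 0
blue 0.728 -1 1
```

View pics/end.png

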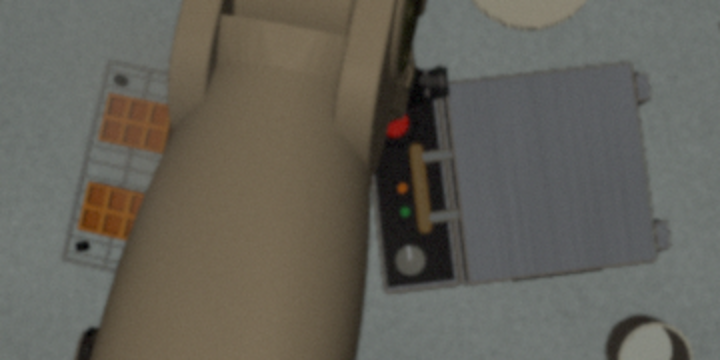

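The lid is shut and the button is free. The arm hides half of the rack, but the last side view showed all four waffles on it. Handing in.

```bash
python3 -c "
from cell import order
print(order.hand_in())"
```

```text
the job is handed in; nothing more can be done
None
```

Job handed in after about 40 s of robot time: the bake was stopped, all four waffles were laid flat on the rack, the lid was closed and the button was pressed and released again; the arm hid half the rack in the final picture and no verdict was returned.

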